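# Load cells into a bench power pack, snap its cover on and switch it over

## Task

Get the bench power pack ready for use: set every loose blue block cell from the wooden board down into a pocket of its own in the pack, then set the white cover on and press it down corner by corner until all four spring clips have clicked fully home. Only when the cover is on, throw the pack's lever into the notch marked by the green dot, and let go.

Things in the scene. Friction and masses are not known exactly. Their poses are not given: they have to be found in the camera images.
- pack: grey box 92 (x) x 208 (y) x 26 mm high, fixed, open on top; origin on the bench under the middle pocket; y runs along the row of pockets and on to the lever, z up. The cover belongs centred on the origin, length along y, either way round; flared guides up to 54 mm above the bench steer it within 1.2 mm in x, 2.5 mm in y
- bay_1 (a point): middle of the floor of pocket 1, 26 mm above the bench, axes as the pack's. The pocket is 27 x 27 mm with walls 6 mm high, 3 mm thick; pockets are 30 mm apart along the pack's y. Any cell may go in any pocket
- bay_2 (a point): middle of the floor of pocket 2, 26 mm above the bench, axes as the pack's. The pocket is 27 x 27 mm with walls 6 mm high, 3 mm thick; pockets are 30 mm apart along the pack's y. Any cell may go in any pocket
- bay_3 (a point): middle of the floor of pocket 3, 26 mm above the bench, axes as the pack's. The pocket is 27 x 27 mm with walls 6 mm high, 3 mm thick; pockets are 30 mm apart along the pack's y. Any cell may go in any pocket
- cell_1_mid (a point): centre of a blue block cell with a silver band, 22 x 22 x 22 mm, 40 g; centre 11 mm above what it stands on; any way up will do. For the pocket take it by the sides that will look to the pack's +-x, with the fingertips 6 to 9 mm above its underside, to clear the pocket walls. May be absent
- cell_2_mid (a point): centre of a blue block cell with a silver band, 22 x 22 x 22 mm, 40 g; centre 11 mm above what it stands on; any way up will do. For the pocket take it by the sides that will look to the pack's +-x, with the fingertips 6 to 9 mm above its underside, to clear the pocket walls. May be absent
- cell_3_mid (a point): centre of a blue block cell with a silver band, 22 x 22 x 22 mm, 40 g; centre 11 mm above what it stands on; any way up will do. For the pocket take it by the sides that will look to the pack's +-x, with the fingertips 6 to 9 mm above its underside, to clear the pocket walls. May be absent
- cover_grip (a point): centre of the black grip bar, 14 (cover x) x 41 (cover y) x 20 mm high, on the white cover: 10 mm above the cover's flat top, 44 mm above the feet of its legs. Cover 66 (x) x 124 (y) mm, 34 mm high to the flat top, 150 g; legs at the corners (x +-31, y +-52 mm) snap into the pack's brass catches. Fully home, this point is 70 mm above the bench; laid on loosely, about 9 mm higher
- corner_1 (a point): orange press spot on the cover's flat top (cover x 24, y 51 mm): 60 mm above the bench when that corner is home, about 69 before its clip has clicked. The cover twists, so each corner goes down on its own: about 6 N (8 at most) snaps it through 9 mm, then its leg stands on the pack's deck. Press neighbouring corners one after another, in turn round the cover
- corner_2 (a point): orange press spot on the cover's flat top (cover x -24, y 51 mm): 60 mm above the bench when that corner is home, about 69 before its clip has clicked. The cover twists, so each corner goes down on its own: about 6 N (8 at most) snaps it through 9 mm, then its leg stands on the pack's deck. Press neighbouring corners one after another, in turn round the cover
- corner_3 (a point): orange press spot on the cover's flat top (cover x -24, y -51 mm): 60 mm above the bench when that corner is home, about 69 before its clip has clicked. The cover twists, so each corner goes down on its own: about 6 N (8 at most) snaps it through 9 mm, then its leg stands on the pack's deck. Press neighbouring corners one after another, in turn round the cover
- corner_4 (a point): orange press spot on the cover's flat top (cover x 24, y -51 mm): 60 mm above the bench when that corner is home, about 69 before its clip has clicked. The cover twists, so each corner goes down on its own: about 6 N (8 at most) snaps it through 9 mm, then its leg stands on the pack's deck. Press neighbouring corners one after another, in turn round the cover
- board: wooden parts board 175 (x) x 154 (y) mm, fixed, top 40 mm above the bench (its origin is on the bench under its middle), with a rim 4 mm wide and 4 mm high all round. The cells and the cover stand on it at the start. Beware: a flat screen hangs 0.73 m above the bench on the robot's right, its nearest corner at about x 0.49, y 0.05 m (world): keep wrist and elbow low or to the left of it
- lever_knob (a point): centre of the lever's upright black knob with an orange ring, 16 mm in diameter, 22 mm high (36 to 58 mm above the bench), 36 mm from the lever's upright pivot, which is at x = 0, y = 80 mm of the pack; the lever turns level over the deck
- lever (a joint): lever angle in rad: at 0 it points along the pack's +y, positive swings its knob to the pack's +x. Three sprung detent notches, at -0.55, 0 and +0.55 rad (stops at +-0.63); it starts in the one at -0.55. About 3 N at the knob takes it over the hump half-way between two notches, and it then pulls itself into the next
- green_dot_mid (a point): centre of the green dot, 8 mm wide, on the deck 27 mm above the bench. It marks the wanted notch, at 0 or at +0.55 rad: it lies 50 mm from the lever's pivot, so with the lever in that notch the lever points at it, the knob's centre 14 mm short of it. A red dot marks the other notch

How it is judged:
By the outcome, as a careful person would: the job done as asked, in the order asked, and still so for the second after the job is handed in, with the robot touching nothing.
Of cell_1, cell_2, cell_3 only 2 to 3 are there at a start; the rules pass over those that are not, and their reading is None.
At some moment in a run one of cell_1, cell_2, cell_3 may be knocked a few centimetres aside while the robot is not near it.
Once in a run the grip may slacken for a moment while it holds something.
It also fails if it takes over 210 s, if anything falls off the work surface, if the arm or the gripper's body presses on something with over 40 N, if the wrist force passes 120 N, or if a joint passes its speed limit or range.

## Robot

A 6-joint arm with a two-finger parallel gripper is mounted at the origin on a cart in front of the work surface, level with it; the furniture and walls round the work are solid. World frame = base frame: x ahead of the robot, y to its left, z up, the work surface at z = 0. Lengths are in mm, angles in rad, forces in N, time in s.
With the tool pointing down it reaches from about 350 to 925 mm from the base axis. Payload 6.4 kg.
Tool frame: the origin (TCP) lies on the mounting face of the last link; the fingertips stand 173 mm ahead of it and the grasp point (between the pads) lies 155 mm ahead of it; y points along the fingers, x is the direction in which the jaws open and shut, and the axes are right-handed (so a half turn about y gives the same grasp; the last joint's range is limited). The gripper opens to 85 mm and grips with 20 to 120 N. Pads are 22 mm wide; open, the fingers measure 114 mm over their backs; the gripper's body (76 mm by 85 mm) begins 54 mm behind the grasp point. The pads swing forward as they close: fully open they stand 13 mm farther back than shut.
Start: joints at [1.115, 0.245, 1.558, -0, 1.339, -0.174], TCP at [180.753, 624.375, 404.69] pointing down, gripper open.
Joint ranges: [-3.13, 3.13], [-1.02, 2.26], [0.13, 2.54], [-0.95, 4.09], [0.21, 2.88], [-2.74, 2.74]. Speed limits (rad/s): [2.57, 2.57, 3.14, 3.14, 3.14, 3.14].

## Interface

Orientations are given as a rotation vector (axis times angle).
In Python, from bench import read_state, snapshot, camera_params, env gives the robot as it stands.
- The arm moves only by the tool drive_tool, never from a script. Its arguments are lists of equal length, an entry for each row: "gripper": the finger opening in m, from 0 to 0.0854; "linear": the shift along the tool's x, y, z in m, a list of three; "twist": the turn, a rotation vector about the tool's x, y, z in degrees, a list of three. A call has 1 to 20 rows; each row shifts and turns the pose as measured when the row begins, along the tool's axes as they then stand; what a row does not reach is not made up. A row lasts 1/12 s, in which the tool goes at most 41.7 mm and 7.16 degrees, less where a joint would pass 70% of its speed; a pose out of reach is approached as far as the arm can. A call with a gripper value outside its range is refused whole. The fingers move at their own pace and stop on an object; "force" is the grip in N (left out, the last holds). Time passes only in rows, so rows that do not move let the fingers close. It gives the time, the measured TCP pose, the force and the opening at its end, in the units of the state.
- read_state(): the state, without advancing time (a new reading comes with each control period).
- snapshot(name): name is "scene" or "top" or "wrist"; returns (picture, depth): 400x640x3 uint8, red, green, blue; 400x640 float32, mm along the optical axis (not along the pixel's ray), 0 where there is no reading.
- camera_params(name): a dict with "fx", "fy", "cx", "cy" (pixels), "rvec" (rotation vector, rad) and "tvec" (3), from world to camera coordinates, as OpenCV has them. Camera axes: x right, y down, z forward; pixel columns grow to the right and rows downward; lengths in mm; the calibration is good to about 2 mm. A picture is of the moment at which its call begins: read the wrist's pose just before it. camera_params takes no time and is no camera call; for the wrist camera it gives the pose at the moment of the call.
- env.job_done(): hands the job in, once; it reports no verdict.
The state is a dict: "time_s": time; "qpos": joint angles; "joint_velocities": joint speeds; "joint_efforts": joint torques, N m; "eef_pos": TCP position; "tcp_rot": TCP orientation; "wrist_force": force on the tool from outside, world axes, zero at the start; "wrist_torque": the same for the moment, N m; "opening": finger opening in mm.
Only numpy, scipy, OpenCV 4.12 (cv2) and the standard library are available. Lean on these libraries where they do the work, as an engineer would, in place of code of your own. Each camera call takes 0.05 s, during which the arm holds its last target.

## Working session

There is one attempt and no reset: what is moved stays moved. The work goes in short steps, Python scripts to look and compute and a tool call to move; the robot and the scene stay as the last step left them, time stands still between calls to the robot, and variables do not carry over. Pictures are saved under pics/ and viewed, and the job is handed in when it is done.

Besides the shell and the picture viewer there is one more tool, called as name(argument=value, ...) on one line, values as JSON. drive_tool: Moves the arm, as the interface text tells. Its arguments: {"type":"object","properties":{"gripper":{"type":"array","items":{"type":"number"}},"linear":{"type":"array","items":{"type":"array","items":{"type":"number"}}},"twist":{"type":"array","items":{"type":"array","items":{"type":"number"}}},"force":{"type":"number"}},"required":["gripper","linear","twist"]}

```bash
mkdir -p pics; ls
cat > h.py <<'E'
import numpy as np, cv2
from bench import read_state, snapshot, camera_params, env
from scipy.spatial.transform import Rotation as R
def save(n,img): cv2.imwrite('pics/'+n+'.png',img[:,:,::-1])
def look(cam,n):
    p=camera_params(cam); img,d=snapshot(cam); save(n,img)
    np.savez('pics/'+n+'.npz',img=img,d=d,**{k:np.array(v) for k,v in p.items()})
    return img,d,p
def load(n):
    z=np.load('pics/'+n+'.npz'); return z['img'],z['d'],{k:z[k] for k in z.files if k not in('img','d')}
def ray(p,u,v):
    Rm=R.from_rotvec(np.array(p['rvec']).ravel()).as_matrix(); t=np.array(p['tvec']).ravel()
    c=-Rm.T@t
    d=Rm.T@np.array([(u-p['cx'])/p['fx'],(v-p['cy'])/p['fy'],1.0]); return c,d
def onplane(p,u,v,z):
    c,d=ray(p,u,v); return c+d*(z-c[2])/d[2]
def proj(p,P):
    Rm=R.from_rotvec(np.array(p['rvec']).ravel()).as_matrix()
    q=Rm@np.array(P,float)+np.array(p['tvec']).ravel(); return p['fx']*q[0]/q[2]+p['cx'],p['fy']*q[1]/q[2]+p['cy']
def cloud(d,p):
    v,u=np.mgrid[0:d.shape[0],0:d.shape[1]]
    X=np.stack([(u-p['cx'])/p['fx']*d,(v-p['cy'])/p['fy']*d,d],-1)
    Rm=R.from_rotvec(np.array(p['rvec']).ravel()).as_matrix()
    return (X-np.array(p['tvec']).ravel())@Rm
E
python3 - <<'E'
from h import *
print(read_state())
for c in ['scene','top','wrist']:
    look(c,c+'0'); p=camera_params(c); print(c,p, ray(p,320,200))
E
```

```text
pics
{'time_s': 0.0, 'qpos': array([ 1.11488089e+00,  2.45803860e-01,  1.55904329e+00, -9.81185378e-06,
        1.33873139e+00, -1.74121528e-01]), 'joint_velocities': array([-0.00051894, -0.00095725,  0.00253841, -0.00090119,  0.00145687,
       -0.00029526]), 'joint_efforts': array([ 8.88593058e-04, -4.29495907e+01, -3.26131010e+01, -4.59197190e-05,
        5.22670118e-03,  5.50590528e-06]), 'eef_pos': array([180.65330349, 624.14268856, 403.57079301]), 'tcp_rot': array([-1.33035832, -0.99781512,  1.00075224]), 'wrist_force': array([-0.07077874,  0.47412372, -0.25770513]), 'wrist_torque': array([0.02349459, 0.00863605, 0.00445811]), 'opening': 85.74880888974964}
scene {'fx': 368.75797048383384, 'fy': 368.75797048383384, 'cx': 321.3082960828797, 'cy': 201.22251049735274, 'rvec': array([ 1.92898158, -1.19021371,  0.61141802]), 'tvec': array([-31.99238729, 421.85506291, 384.1158092 ])} (array([-43.80701769, -56.12348823, 566.97553835]), array([ 0.72570335,  0.36540267, -0.58297436]))
top {'fx': 519.2933430849034, 'fy': 519.2933430849034, 'cx': 317.6918095353532, 'cy': 201.09108177467695, 'rvec': array([ 2.16311548, -2.2260883 , -0.00506316]), 'tvec': array([285.20702393, 537.58874507, 904.53306533])} (array([522.93619545, 243.53190673, 925.0701149 ]), array([ 0.02668438,  0.02405679, -0.99936649]))
wrist {'fx': 352.16128250318314, 'fy': 352.16128250318314, 'cx': 316.9704784294121, 'cy': 208.09444687869336, 'rvec': array([-2.30154379, -1.73220934, -0.2700793 ]), 'tvec': array([-648.5785869 ,  -40.69651196,  380.38542563])} (array([105.22003314, 645.02227122, 374.00330984]), array([ 0.27478517, -0.07118739, -0.95918079]))
```

View pics/top0.png

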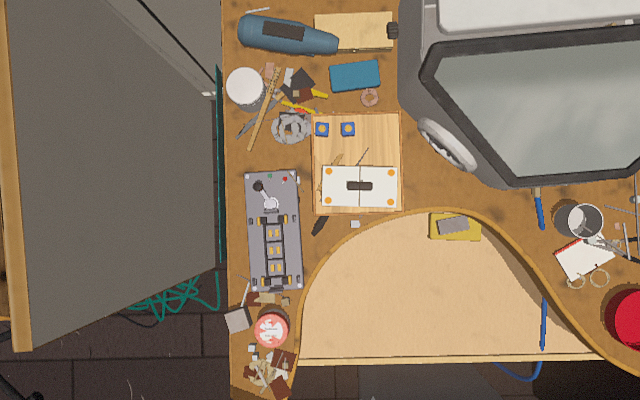

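View pics/scene0.png

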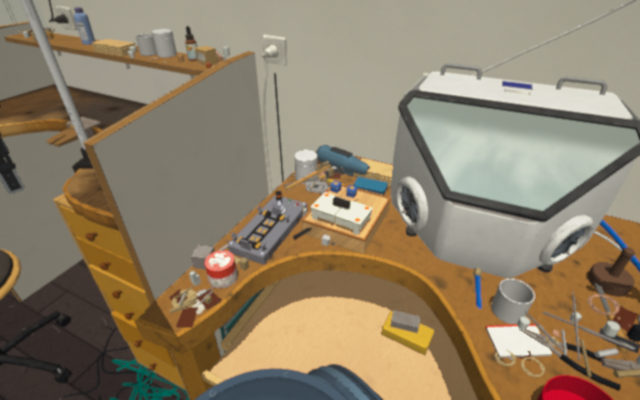

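View pics/wrist0.png

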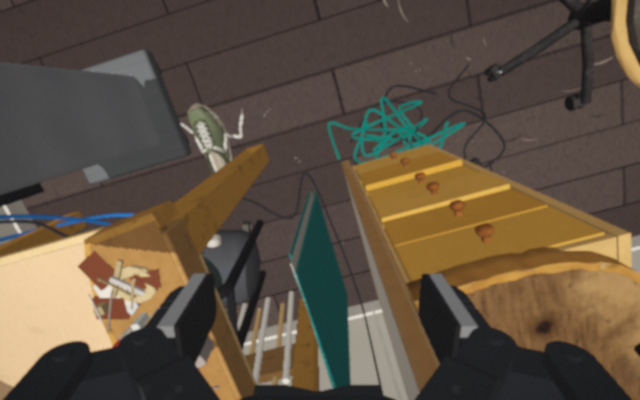

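Run:
```python
from h import *
print(R.from_rotvec(read_state()['tcp_rot']).as_matrix().round(3))
```

```text
[[ 0.278 -0.001 -0.961]
 [ 0.961 -0.001  0.278]
 [-0.002 -1.     0.   ]]
```

Run:
```python
from h import *
img,d,p=load('top0')
c=cv2.resize(img[90:310,220:420],None,fx=3.6,fy=2.7*3.6/2.7 if 0 else 2.7,interpolation=cv2.INTER_CUBIC)
c=cv2.resize(img[90:300,230:410],None,fx=2.8,fy=2.8,interpolation=cv2.INTER_CUBIC); save('topc',c)
for u,v in [(320,200),(330,200),(320,210)]: print(onplane(p,u,v,0).round(1))
C=cloud(d,p)
for u,v in [(285,290),(265,185),(360,150),(360,186),(345,200),(259,186),(322,129),(348,129),(300,50),(273,330)]: print((u,v),C[v,u].round(1),d[v,u])
```

```text
[547.6 265.8   0. ]
[547.1 248.    0. ]
[529.8 266.3   0. ]
(285, 290) [393.  330.2  25.2] 898.47076
(265, 185) [575.9 360.3  24.3] 904.7249
(360, 150) [629.7 194.3  41. ] 884.6519
(360, 186) [565.7 198.9  93.7] 830.6024
(345, 200) [544.4 223.1  75.9] 848.46783
(259, 186) [572.5 365.9  59.2] 869.94275
(322, 129) [664.3 257.6  61.9] 866.48206
(348, 129) [662.9 214.3  61.9] 865.1317
(300, 50) [805.  291.8  41.3] 891.454
(273, 330) [330.2 349.8  50.1] 872.65186
```

View pics/topc.png

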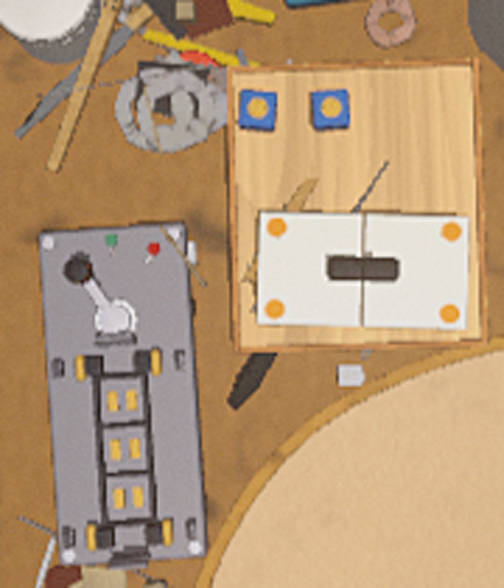

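Run:
```python
from h import *
img,d,p=load('top0')
C=cloud(d,p)
for v in range(10,400,40):
    print(v,[tuple(C[v,u].round(0).astype(int)) if d[v,u]>0 else 0 for u in list(range(0,240,24))])
img,d,p=load('scene0')
C=cloud(d,p)
print()
for u,v in [(92,145),(250,55),(160,300),(270,190),(130,200),(200,150),(95,180)]: print((u,v),C[v,u].round())
img,d,p=load('wrist0')
C=cloud(d,p)
print()
for u,v in [(345,165),(430,150),(620,240),(180,215),(260,150),(310,200),(320,300),(120,280),(90,240),(560,350),(20,280),(390,300)]: print((u,v),C[v,u].round())
```

```text
10 [(np.int64(798), np.int64(667), np.int64(271)), (np.int64(815), np.int64(661), np.int64(227)), (np.int64(840), np.int64(661), np.int64(166)), (np.int64(868), np.int64(661), np.int64(94)), (np.int64(904), np.int64(662), np.int64(4)), (np.int64(949), np.int64(664), np.int64(-109)), (np.int64(949), np.int64(617), np.int64(-114)), (np.int64(949), np.int64(569), np.int64(-118)), (np.int64(949), np.int64(521), np.int64(-125)), (np.int64(948), np.int64(472), np.int64(-128))]
50 [(np.int64(748), np.int64(670), np.int64(267)), (np.int64(760), np.int64(662), np.int64(227)), (np.int64(779), np.int64(662), np.int64(167)), (np.int64(802), np.int64(661), np.int64(96)), (np.int64(830), np.int64(662), np.int64(7)), (np.int64(865), np.int64(663), np.int64(-103)), (np.int64(907), np.int64(662), np.int64(-235)), (np.int64(947), np.int64(647), np.int64(-365)), (np.int64(949), np.int64(590), np.int64(-376)), (np.int64(948), np.int64(529), np.int64(-381))]
90 [(np.int64(697), np.int64(674), np.int64(262)), (np.int64(704), np.int64(661), np.int64(231)), (np.int64(719), np.int64(662), np.int64(169)), (np
[... 3528 characters left out ...]
893)), (np.int64(-6), np.int64(834), np.int64(-883)), (np.int64(-7), np.int64(749), np.int64(-881)), (np.int64(-8), np.int64(665), np.int64(-880))]

(92, 145) [351. 662. 220.]
(250, 55) [904. 660. 270.]
(160, 300) [231. 425.  -0.]
(270, 190) [ 951.  667. -255.]
(130, 200) [386. 661.  60.]
(200, 150) [632. 663.  75.]
(95, 180) [445. 884.  18.]

(345, 165) [ 347.  672. -804.]
(430, 150) [ 352.  929. -695.]
(620, 240) [362. 944. -12.]
(180, 215) [ 207.  412. -100.]
(260, 150) [ 218.  416. -787.]
(310, 200) [ 432.  524. -801.]
(320, 300) [ 577.  516. -396.]
(120, 280) [236. 373.  17.]
(90, 240) [185. 349.  -1.]
(560, 350) [187. 690. 294.]
(20, 280) [ 257.   59. -174.]
(390, 300) [348. 663.  15.]
```

Run:
```python
from h import *
img,d,p=load('top0')
C=cloud(d,p)
for v in range(10,220,30):
    print(v,[tuple(int(x) for x in C[v,u]) if d[v,u]>0 else 0 for u in range(390,640,40)])
h=cv2.cvtColor(img,cv2.COLOR_RGB2HSV)
def comps(m,z,amin=4,box=(225,95,405,300)):
    n,l,s,c=cv2.connectedComponentsWithStats(m.astype(np.uint8))
    for i in range(1,n):
        u,v=c[i]
        if s[i,4]>=amin and box[0]<u<box[2] and box[1]<v<box[3]:
            r=cv2.minAreaRect(np.argwhere(l==i)[:,::-1].astype(np.float32))
            print(s[i,4],c[i].round(1),onplane(p,u,v,z).round(1),'rect',np.round(r[1],1),round(r[2],1), 'depth z',np.median(C[l==i][:,2]).round(1))
H,S,V=h[...,0],h[...,1],h[...,2]
print('blue');comps((H>100)&(H<125)&(S>120)&(V>60),62)
print('orange 74+');comps((H>8)&(H<22)&(S>180)&(V>180),74)
print('white');comps((S<30)&(V>200),74,300)
print('green');comps((H>50)&(H<85)&(S>100),27,2)
print('red');comps(((H<5)|(H>174))&(S>150),27,2)
print('dark');comps((V<70),58,20)
```

```text
10 [(883, 130, 0), (861, 70, 52), (761, 72, 304), (759, 25, 305), (757, -21, 304), (756, -68, 304), (753, -114, 305)]
40 [(819, 136, 31), (809, 72, 55), (725, 74, 305), (722, 27, 307), (722, -20, 303), (721, -68, 301), (720, -117, 298)]
70 [(776, 134, 0), (695, 119, 288), (695, 68, 281), (694, 18, 278), (693, -31, 274), (692, -81, 272), (691, -132, 268)]
100 [(722, 135, -1), (677, 103, 199), (663, 63, 257), (661, 12, 255), (661, -40, 249), (660, -92, 247), (658, -144, 244)]
130 [(661, 142, 43), (645, 92, 132), (628, 59, 235), (627, 4, 228), (625, -48, 226), (624, -103, 222), (623, -157, 219)]
160 [(611, 143, 38), (613, 68, -2), (598, 33, 133), (590, -4, 198), (588, -60, 195), (587, -116, 192), (585, -173, 189)]
190 [(558, 149, 74), (559, 70, 0), (557, 1, 3), (555, -70, -1), (553, -138, 2), (551, -211, -4), (549, -278, -1)]
blue
94 [321.7 128.9] [664.5 258.1  62. ] rect [12.3 12.4] 5.7 depth z 62.6
89 [347.5 128.8] [663.3 215.1  62. ] rect [12.  12.1] 84.3 depth z 62.1
orange 74+
27 [328.4 170.7] [593.3 248.8  74. ] rect [4.9 4.9] 45.0 depth z 74.2
23 [391.  172.2] [587.8 146.6  74. ] rect [4. 4.] 90.0 depth z 74.8
20 [327.6 200. ] [545.2 251.5  74. ] rect [4. 5.] 90.0 depth z 75.1
23 [390.3 201.6] [539.7 149.3  74. ] rect [4.9 4.9] 45.0 depth z 74.3
white
1210 [339.8 186. ] [567.7 230.9  74. ] rect [36.5 39.3] 1.6 depth z 74.2
1236 [378.2 186.9] [564.2 168.2  74. ] rect [40. 36.] 90.0 depth z 74.2
green
7 [270.  175.1] [592.6 350.8  27. ] rect [2. 2.] 90.0 depth z 26.8
red
4 [298.5 108. ] [708.1 298.   27. ] rect [3. 0.] 180.0 depth z 15.4
8 [304.1 110.4] [703.6 288.3  27. ] rect [5.  1.1] 33.7 depth z 15.8
13 [284.6 178.4] [586.2 325.5  27. ] rect [3. 3.] 90.0 depth z 28.0
dark
20 [255.9 185.1] [574.2 371.2  58. ] rect [4.7 7.8] 38.7 depth z 57.8
38 [267.9 221.6] [512.6 352.7  58. ] rect [18.  7.] 0.0 depth z 33.0
53 [319.5 223.9] [506.2 266.3  58. ] rect [ 7.5 23.6] 33.7 depth z 20.2
```

drive_tool(gripper=[0.085,0.085,0.085,0.085,0.085,0.085,0.085,0.085,0.085,0.085,0.085,0.085,0.085,0.085,0.085,0.085,0.085,0.085,0.085,0.085], linear=[[0,0,0],[0,0,0],[0,0,0],[0,0,0],[-0.02,0.004,-0.019],[-0.02,0.004,-0.019],[-0.02,0.004,-0.019],[-0.02,0.004,-0.019],[-0.02,0.004,-0.019],[-0.02,0.004,-0.019],[-0.02,0.004,-0.019],[-0.02,0.005,-0.019],[-0.02,0.005,-0.019],[-0.02,0.005,-0.019],[-0.02,0.005,-0.019],[-0.02,0.005,-0.019],[-0.02,0.005,-0.019],[-0.02,0.005,-0.019],[-0.015,0.005,-0.015],[0,0,0]], twist=[[0,-5,0],[0,-5,0],[0,-5,0],[0,-5,0],[0,0,0],[0,0,0],[0,0,0],[0,0,0],[0,0,0],[0,0,0],[0,0,0],[0,0,0],[0,0,0],[0,0,0],[0,0,0],[0,0,0],[0,0,0],[0,0,0],[0,0,0],[0,0,0]])

```text
time_s: 1.82
eef_pos: [496.6, 340.8, 325.9]
tcp_rot: [-1.164, -1.266, 1.285]
wrist_force: [-0.2, 0.2, -0.6]
opening: 85.2
```

Run:
```python
from h import *
print(R.from_rotvec(read_state()['tcp_rot']).as_matrix().round(3))
img,d,p=look('wrist','w1')
```

```text
[[-0.091 -0.008 -0.996]
 [ 0.996 -0.008 -0.091]
 [-0.007 -1.     0.009]]
```

View pics/w1.png

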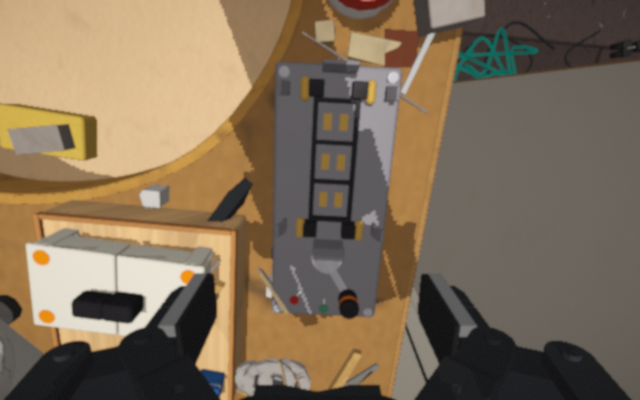

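Run:
```python
from h import *
img,d,p=load('w1')
C=cloud(d,p)
h=cv2.cvtColor(img,cv2.COLOR_RGB2HSV);H,S,V=h[...,0].astype(int),h[...,1],h[...,2]
def comps(m,z,amin,box):
    n,l,s,c=cv2.connectedComponentsWithStats(m.astype(np.uint8))
    for i in range(1,n):
        u,v=c[i]
        if s[i,4]>=amin and box[0]<u<box[2] and box[1]<v<box[3]:
            print(s[i,4],c[i].round(1),onplane(p,u,v,z).round(1),'depth',np.median(C[l==i],axis=0).round(1),s[i,2:4])
print('gold');comps((H>12)&(H<28)&(S>110)&(V>110),26,10,(270,60,400,320))
print('green');comps((H>45)&(H<90)&(S>70),27,4,(270,250,400,330))
print('red');comps(((H<6)|(H>174))&(S>120),27,4,(270,250,400,330))
c=cv2.resize(img[50:330,260:420],None,fx=2.1*1.3,fy=2.1,interpolation=cv2.INTER_CUBIC)
c=cv2.resize(img[50:330,260:420],None,fx=2.1,fy=2.1,interpolation=cv2.INTER_CUBIC);save('w1c',c)
```

```text
gold
61 [369.2  63.5] [391.3 365.7  26. ] depth [389.  367.9   1.6] [21  5]
157 [304.2  87.9] [412.  320.8  26. ] depth [412.3 321.4  38.6] [ 8 23]
181 [370.7  92.2] [410.5 369.4  26. ] depth [410.9 367.7  38.8] [10 24]
113 [327.2 121.1] [433.9 339.9  26. ] depth [433.7 339.9  27.9] [ 8 16]
116 [343.3 121.8] [433.2 351.9  26. ] depth [432.9 351.8  27.9] [ 8 17]
106 [324.9 161. ] [463.9 341.1  26. ] depth [463.5 341.1  27.8] [ 8 15]
104 [340.4 161.9] [463.4 353.1  26. ] depth [463.2 353.   27.8] [ 8 15]
93 [322.7 198.4] [493.9 342.4  26. ] depth [493.3 342.3  27.6] [ 8 14]
96 [337.7 199.4] [493.6 354.4  26. ] depth [492.9 354.2  28. ] [ 8 14]
116 [298.8 226.9] [519.8 325.2  26. ] depth [514.8 325.5  38.4] [ 8 19]
116 [358.7 229.7] [517.7 374.4  26. ] depth [512.9 372.4  38.5] [ 7 19]
green
42 [323.1 308.8] [594.1 352.4  27. ] depth [593.2 352.3  28.6] [7 7]
red
52 [293.6 299.8] [587.5 325.9  27. ] depth [586.4 326.1  28.4] [8 8]
```

View pics/w1c.png

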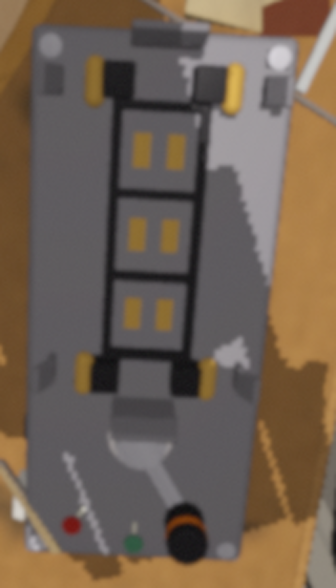

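```bash
cat >> h.py <<'E'
def Rt(yaw):  # yaw deg: direction of tool x in world
    a=np.radians(yaw); x=np.array([np.cos(a),np.sin(a),0]); y=np.array([0,0,-1.]); return np.stack([x,y,np.cross(x,y)],1)
def plan(tip,yaw,off=155,n=None):
    """tip world point wanted for point 'off' ahead on tool y; prints total twist, then linear in the target frame axes and in current"""
    s=read_state(); Rc=R.from_rotvec(s['tcp_rot']).as_matrix(); T=Rt(yaw)
    tw=np.degrees(R.from_matrix(Rc.T@T).as_rotvec())
    tcp=np.array(tip,float)-off*T[:,1]
    dl=tcp-s['eef_pos']
    print('t',round(s['time_s'],2),'tip now',(s['eef_pos']+off*Rc[:,1]).round(1),'yaw',np.degrees(np.arctan2(Rc[1,0],Rc[0,0])).round(2),'open',round(s['opening'],1),'F',s['wrist_force'].round(1))
    print(' twist',tw.round(2),' lin cur-axes mm',(Rc.T@dl).round(1),' lin after-turn axes',(T.T@dl).round(1),'dist',np.linalg.norm(dl).round(1))
E
python3 -c "
from h import *
plan((650,235,171),95)"
```

```text
t 1.87 tip now [494.3 340.6 171.2] yaw 95.24 open 85.1 F [0.5 0.  0.1]
 twist [-0.52  0.24 -0.37]  lin cur-axes mm [-120.4   -0.4 -144. ]  lin after-turn axes [-119.8    0.2 -144.5] dist 187.7
```

drive_tool(gripper=[0.085,0.085,0.085,0.085,0.085,0.085,0.085,0.085,0.085], linear=[[0,0,0],[-0.018,0,-0.022],[-0.018,0,-0.022],[-0.018,0,-0.022],[-0.018,0,-0.022],[-0.018,0,-0.022],[-0.018,0,-0.022],[-0.012,0,-0.012],[0,0,0]], twist=[[-0.5,0.2,-0.4],[0,0,0],[0,0,0],[0,0,0],[0,0,0],[0,0,0],[0,0,0],[0,0,0],[0,0,0]])

```text
time_s: 2.62
eef_pos: [648.9, 241.2, 326.6]
tcp_rot: [-1.157, -1.288, 1.279]
wrist_force: [-0.7, -0.3, -0.5]
opening: 85.2
```

Run:
```python
from h import *
plan((650,235,171),95)
img,d,p=look('wrist','w2')
```

```text
t 2.62 tip now [649.2 242.  171.7] yaw 95.85 open 85.2 F [-0.7 -0.3 -0.5]
 twist [0.12 0.85 0.29]  lin cur-axes mm [-6.3  0.6 -0.4]  lin after-turn axes [-6.3  0.6 -0.5] dist 6.3
```

View pics/w2.png

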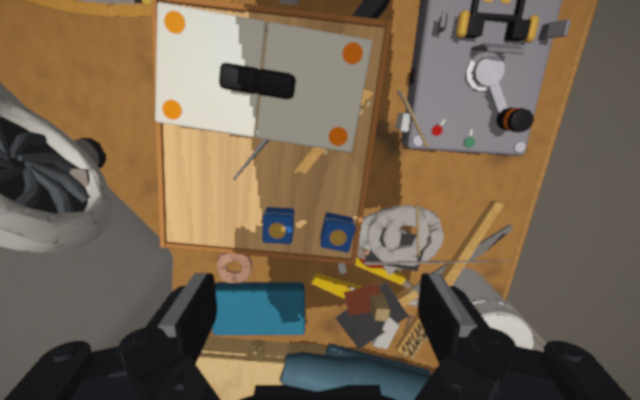

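```bash
cat >> h.py <<'E'
def cells(n,zt=62,box=None,zlo=4,cam=None):
    img,d,p=load(n); C=cloud(d,p)
    h=cv2.cvtColor(img,cv2.COLOR_RGB2HSV);H,S,V=h[...,0].astype(int),h[...,1],h[...,2]
    blue=((H>98)&(H<128)&(S>110)&(V>40)); gold=((H>8)&(H<30)&(S>110)&(V>90))
    m=(blue|(cv2.dilate(blue.astype(np.uint8),np.ones((9,9)))>0)&gold)&(abs(C[...,2]-zt)<zlo)
    m=cv2.morphologyEx(m.astype(np.uint8),cv2.MORPH_CLOSE,np.ones((5,5)))
    n_,l,s,c=cv2.connectedComponentsWithStats(m)
    for i in range(1,n_):
        if s[i,4]<60: continue
        ct,_=cv2.findContours((l==i).astype(np.uint8),cv2.RETR_EXTERNAL,cv2.CHAIN_APPROX_NONE)
        P=np.array([onplane(p,q[0][0],q[0][1],zt)[:2] for q in max(ct,key=len)],np.float32)
        r=cv2.minAreaRect(P)
        print(s[i,4],c[i].round(),'rect c',np.round(r[0],1),'size',np.round(r[1],1),'ang',round(r[2],1),'z',np.median(C[l==i][:,2]).round(1))
E
python3 - <<'E'
from h import *
cells('w2')
img,d,p=load('w2');C=cloud(d,p)
h=cv2.cvtColor(img,cv2.COLOR_RGB2HSV);H,S,V=h[...,0].astype(int),h[...,1],h[...,2]
n,l,s,c=cv2.connectedComponentsWithStats(((H>5)&(H<22)&(S>190)&(V>120)).astype(np.uint8))
for i in range(1,n):
    if s[i,4]>100: print(s[i,4],c[i].round(1),onplane(p,*c[i],74).round(1),np.median(C[l==i],axis=0).round(1))
n,l,s,c=cv2.connectedComponentsWithStats(((V<50)&(C[...,2]>85)&(C[...,2]<100)).astype(np.uint8))
for i in range(1,n):
    if s[i,4]>100: print('grip',s[i,4],c[i].round(1),onplane(p,*c[i],94).round(1),np.median(C[l==i],axis=0).round(1))
save('w2c',cv2.resize(img[140:270,150:400],None,fx=3,fy=3,interpolation=cv2.INTER_CUBIC))
E
```

```text
765 [278. 228.] rect c [663.8 215.2] size [21.8 20.6] ang 2.0 z 62.9
778 [337. 234.] rect c [664.9 258. ] size [21.7 21.7] ang 83.5 z 63.0
271 [174.2  21.7] [540.4 149.2  74. ] [540.6 149.7  75.2]
262 [352.1  52.8] [545.9 251.6  74. ] [546.1 251.5  75.4]
215 [171.6 109.2] [588.6 146.7  74. ] [588.5 147.3  75.2]
211 [337.7 135.9] [594.1 249.1  74. ] [593.9 249.   75.3]
grip 1552 [260.1  81.6] [567.6 202.3  94. ] [567.8 202.7  94.8]
grip 437 [ 12.6 164.7] [627.6  62.4  94. ] [628.4  62.3  94.6]
grip 289 [ 45.9 198.8] [646.6  78.7  94. ] [647.   78.4  94. ]
```

View pics/w2c.png

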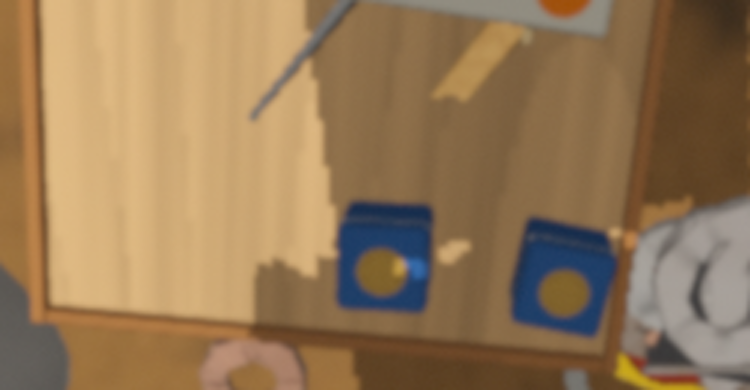

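Run:
```python
from h import *
plan((664,215.3,100),92)
img,d,p=load('w2');C=cloud(d,p)
m=(C[...,0]>600)&(C[...,0]<800)&(C[...,1]>120)&(C[...,1]<340)&(d>0)
for x in range(600,740,20):
  print(x,[ (int(np.percentile(C[...,2][m&(abs(C[...,0]-x)<10)&(abs(C[...,1]-y)<10)],95)) if (m&(abs(C[...,0]-x)<10)&(abs(C[...,1]-y)<10)).any() else None) for y in range(340,120,-20)])
```

```text
t 2.67 tip now [648.  243.1 171.5] yaw 95.9 open 84.7 F [-0.4  0.8 -0.7]
 twist [0.06 3.9  0.33]  lin cur-axes mm [-28.8  71.4 -13.1]  lin after-turn axes [-27.4  71.5 -15.1] dist 78.1
600 [27, 27, 25, 45, 75, 75, 75, 74, 42, 42, 41]
620 [2, 229, 232, 237, 237, 43, 42, 57, 60, 42, 42]
640 [2, 230, 231, 224, 236, 231, 237, 235, 231, 230, 42]
660 [35, 39, 37, 195, 64, 62, 64, 202, 222, 42, 41]
680 [35, 37, 36, 45, 63, 62, 63, 63, 41, 41, 41]
700 [39, 38, 36, 45, 45, 45, 45, 45, 45, 45, 143]
720 [27, 40, 63, 45, 5, 2, 2, 2, 6, 6, 132]
```

drive_tool(gripper=[0.031,0.031,0.031,0.031,0.031,0.031,0.031,0.031], linear=[[0,0,0],[-0.007,0.014,-0.004],[-0.007,0.014,-0.004],[-0.007,0.014,-0.004],[-0.006,0.014,-0.003],[0,0.014,0],[0,0,0],[0,0,0]], twist=[[0,3.9,0.3],[0,0,0],[0,0,0],[0,0,0],[0,0,0],[0,0,0],[0,0,0],[0,0,0]])

```text
time_s: 3.33
eef_pos: [659.5, 219.1, 246.1]
tcp_rot: [-1.182, -1.238, 1.243]
wrist_force: [1.0, -0.2, 1.1]
opening: 30.9
```

Run:
```python
from h import *
plan((664,215.3,60),92)
img,d,p=look('wrist','w3')
cells('w3')
C=cloud(d,p); s=read_state(); Rc=R.from_rotvec(s['tcp_rot']).as_matrix()
T=(C-s['eef_pos'])@Rc
m=(d>0)&(d<200)&(T[...,1]>90)&(abs(T[...,2])<20)
for sgn in (-1,1):
    q=T[m&(T[...,0]*sgn>0)]; print(len(q), np.percentile(q,[1,50,99],axis=0).round(1) if len(q) else '')
```

```text
t 3.33 tip now [658.7 219.4  91.1] yaw 92.54 open 30.9 F [ 1.  -0.2  1.1]
 twist [-0.32  0.54  0.11]  lin cur-axes mm [-4.1 31.1 -4.5]  lin after-turn axes [-4.  31.1 -4.3] dist 31.7
1529 [309. 274.] rect c [663.9 214.7] size [21.8 20.4] ang 2.5 z 62.9
1089 [401. 276.] rect c [665.  257.6] size [21.8 22.3] ang 83.0 z 62.8
38525 [[-139.3   91.9  -19.4]
 [ -48.6  160.7    6.5]
 [  -1.9  206.2   19.3]]
25152 [[  1.2  91.2 -16.8]
 [ 35.  127.3   8.7]
 [110.5 211.9  18.7]]
```

View pics/w3.png

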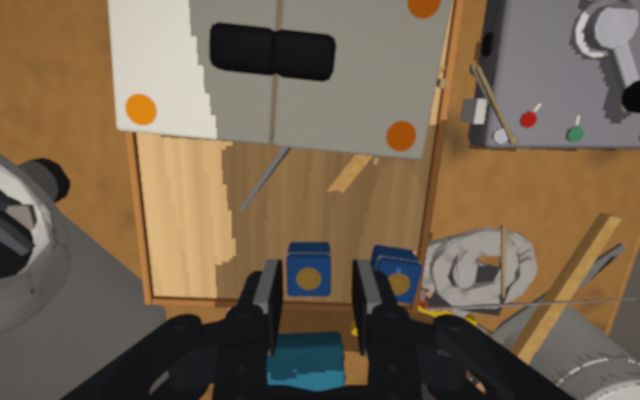

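Run:
```python
from h import *
img,d,p=load('w3'); C=cloud(d,p); s=read_state(); Rc=R.from_rotvec(s['tcp_rot']).as_matrix()
T=(C-s['eef_pos'])@Rc
for v in (258,262,266,272,285,300):
    print(v,[(u,tuple(T[v,u].round(0).astype(int))) for u in (258,262,266,270,274,278,356,360,364,368,372)])
```

```text
258 [(258, (np.int64(-33), np.int64(204), np.int64(-7))), (262, (np.int64(-31), np.int64(205), np.int64(-7))), (266, (np.int64(-29), np.int64(205), np.int64(-7))), (270, (np.int64(-27), np.int64(205), np.int64(-7))), (274, (np.int64(-24), np.int64(205), np.int64(-7))), (278, (np.int64(-22), np.int64(204), np.int64(-7))), (356, (np.int64(21), np.int64(206), np.int64(-8))), (360, (np.int64(23), np.int64(205), np.int64(-7))), (364, (np.int64(25), np.int64(205), np.int64(-7))), (368, (np.int64(27), np.int64(204), np.int64(-7))), (372, (np.int64(28), np.int64(198), np.int64(-4)))]
262 [(258, (np.int64(-33), np.int64(204), np.int64(-9))), (262, (np.int64(-31), np.int64(205), np.int64(-10))), (266, (np.int64(-22), np.int64(165), np.int64(11))), (270, (np.int64(-21), np.int64(165), np.int64(11))), (274, (np.int64(-19), np.int64(165), np.int64(10))), (278, (np.int64(-17), np.int64(166), np.int64(10))), (356, (np.int64(16), np.int64(165), np.int64(10))), (360, (np.int64(17), np.int64(165), np.int64(10))), (364, (np.int64(19), np.int64(165), np.int64(11))), (368, (np.int64(21), np.int64(166), n
[... 1692 characters left out ...]
, np.int64(10))), (368, (np.int64(18), np.int64(146), np.int64(10))), (372, (np.int64(20), np.int64(147), np.int64(10)))]
300 [(258, (np.int64(-21), np.int64(135), np.int64(11))), (262, (np.int64(-20), np.int64(136), np.int64(10))), (266, (np.int64(-19), np.int64(136), np.int64(10))), (270, (np.int64(-17), np.int64(136), np.int64(10))), (274, (np.int64(-17), np.int64(141), np.int64(7))), (278, (np.int64(-17), np.int64(153), np.int64(0))), (356, (np.int64(14), np.int64(149), np.int64(2))), (360, (np.int64(14), np.int64(139), np.int64(9))), (364, (np.int64(15), np.int64(136), np.int64(11))), (368, (np.int64(17), np.int64(135), np.int64(11))), (372, (np.int64(18), np.int64(136), np.int64(10)))]
```

drive_tool(gripper=[0.031,0.031,0.031,0.031,0.031], linear=[[-0.004,0,-0.005],[0,0.01,0],[0,0.01,0],[0,0.008,0],[0,0,0]], twist=[[-0.3,0.5,0],[0,0,0],[0,0,0],[0,0,0],[0,0,0]])

```text
time_s: 3.8
eef_pos: [665.8, 215.6, 217.8]
tcp_rot: [-1.193, -1.24, 1.231]
wrist_force: [0.1, -0.1, -0.2]
opening: 30.8
```

Run:
```python
from h import *
plan((664,215.4,61.5),92)
```

```text
t 3.8 tip now [666.5 216.   62.8] yaw 92.04 open 30.8 F [ 0.1 -0.1 -0.2]
 twist [0.24 0.04 0.15]  lin cur-axes mm [-0.2  1.2  1.9]  lin after-turn axes [-0.2  1.3  1.9] dist 2.2
```

drive_tool(gripper=[0.031,0.018,0.018,0.018,0.018,0.018,0.018], linear=[[0,0.0012,0.0018],[0,0,0],[0,0,0],[0,0,0],[0,0,0],[0,0,0],[0,0,0]], twist=[[0.2,0,0.1],[0,0,0],[0,0,0],[0,0,0],[0,0,0],[0,0,0],[0,0,0]], force=50)

```text
time_s: 4.38
eef_pos: [663.8, 216.0, 216.8]
tcp_rot: [-1.192, -1.237, 1.235]
wrist_force: [-0.6, -0.3, 0.4]
opening: 21.2
```

Run:
```python
from h import *
plan((493.8,348.4,180),92.4)
plan((493.8,348.4,180),92.4)
```

```text
t 4.38 tip now [664.  216.1  61.8] yaw 92.07 open 21.2 F [-0.6 -0.3  0.4]
 twist [ 0.05 -0.33  0.04]  lin cur-axes mm [ 138.5 -118.2  165.1]  lin after-turn axes [ 139.4 -118.2  164.4] dist 245.8
t 4.38 tip now [664.  216.1  61.8] yaw 92.07 open 21.2 F [-0.6 -0.3  0.4]
 twist [ 0.05 -0.33  0.04]  lin cur-axes mm [ 138.5 -118.2  165.1]  lin after-turn axes [ 139.4 -118.2  164.4] dist 245.8
```

Run:
```python
from h import *
img,d,p=load('top0')
h=cv2.cvtColor(img,cv2.COLOR_RGB2HSV);H,S,V=h[...,0].astype(int),h[...,1],h[...,2]
n,l,s,c=cv2.connectedComponentsWithStats(((H>12)&(H<28)&(S>90)&(V>110)).astype(np.uint8))
for i in range(1,n):
    u,v=c[i]
    if 262<u<285 and 225<v<280: print(s[i,4],c[i].round(1),onplane(p,*c[i],26.5).round(1))
plan((463.6,347.3,61.8+85),92.4)
```

```text
26 [276.5 232.2] [493.3 342.1  26.5]
27 [269.7 232.9] [492.4 354.   26.5]
23 [270.8 249.9] [463.  352.8  26.5]
25 [277.7 249.8] [462.9 340.9  26.5]
28 [272.5 267.8] [432.1 350.8  26.5]
23 [278.8 266.8] [433.5 339.7  26.5]
t 4.38 tip now [664.  216.1  61.8] yaw 92.07 open 21.2 F [-0.6 -0.3  0.4]
 twist [ 0.05 -0.33  0.04]  lin cur-axes mm [138.5 -85.  195.3]  lin after-turn axes [139.6 -85.  194.6] dist 254.1
```

drive_tool(gripper=[0.018,0.018,0.018,0.018,0.018], linear=[[0,-0.015,0],[0,-0.02,0],[0,-0.02,0],[0,-0.02,0],[0,-0.02,0]], twist=[[0,0,0],[0,0,0],[0,0,0],[0,0,0],[0,0,0]])

```text
time_s: 4.8
eef_pos: [662.1, 215.6, 312.7]
tcp_rot: [-1.185, -1.228, 1.241]
wrist_force: [0.5, -0.1, -0.9]
opening: 20.7
```

Run:
```python
from h import *
plan((463.6,347.3,150),92.4)
```

```text
t 4.8 tip now [660.6 215.4 157.7] yaw 92.07 open 20.7 F [ 0.5 -0.1 -0.9]
 twist [-0.57 -0.33 -0.03]  lin cur-axes mm [138.8   9.6 193.6]  lin after-turn axes [139.9   7.7 192.9] dist 238.4
```

drive_tool(gripper=[0.018,0.018,0.018,0.018,0.018,0.018,0.018,0.018,0.018,0.018,0.018], linear=[[0.014,0,0.019],[0.014,0,0.019],[0.014,0,0.019],[0.014,0,0.019],[0.014,0,0.019],[0.014,0,0.019],[0.014,0,0.019],[0.014,0,0.019],[0.014,0,0.019],[0.01,0,0.015],[0,0,0]], twist=[[-0.6,-0.3,0],[0,0,0],[0,0,0],[0,0,0],[0,0,0],[0,0,0],[0,0,0],[0,0,0],[0,0,0],[0,0,0],[0,0,0]])

```text
time_s: 5.72
eef_pos: [466.1, 348.6, 335.2]
tcp_rot: [-1.21, -1.265, 1.215]
wrist_force: [-0.4, 0.7, -0.3]
opening: 21.0
```

Run:
```python
from h import *
plan((463.4,347.1,100),92.4)
img,d,p=look('wrist','w4')
```

```text
t 5.72 tip now [471.2 349.9 180.3] yaw 92.16 open 21.0 F [-0.4  0.7 -0.3]
 twist [ 1.92 -0.24  0.39]  lin cur-axes mm [-2.  80.1  5.4]  lin after-turn axes [-1.4 80.2  2.8] dist 80.3
```

View pics/w4.png

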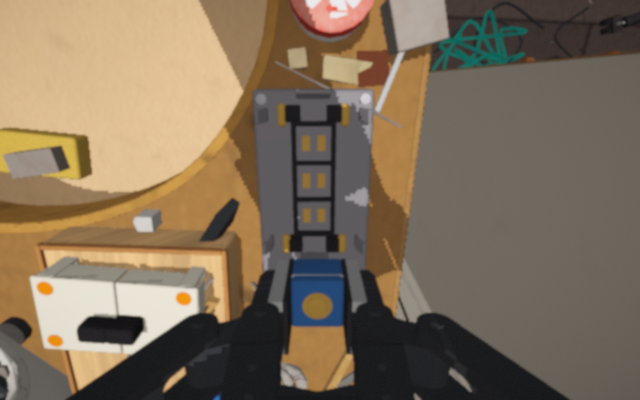

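drive_tool(gripper=[0.018,0.018,0.018,0.018,0.018,0.018], linear=[[-0.001,0,0.003],[0,0.02,0],[0,0.02,0],[0,0.02,0],[0,0.02,0],[0,0,0]], twist=[[1.9,-0.2,0.4],[0,0,0],[0,0,0],[0,0,0],[0,0,0],[0,0,0]])

```text
time_s: 6.27
eef_pos: [470.5, 345.7, 261.6]
tcp_rot: [-1.199, -1.251, 1.227]
wrist_force: [-0.5, 0.8, -0.3]
opening: 20.9
```

Run:
```python
from h import *
plan((463.4,347.1,70),92.4)
```

```text
t 6.27 tip now [472.9 346.4 106.6] yaw 92.2 open 20.9 F [-0.5  0.8 -0.3]
 twist [ 0.9  -0.2   0.23]  lin cur-axes mm [ 1.6 36.5  7.6]  lin after-turn axes [ 1.7 36.6  7. ] dist 37.3
```

drive_tool(gripper=[0.018,0.018,0.018,0.018,0.018], linear=[[0.0015,0.01,0.007],[0,0.01,0],[0,0.01,0],[0,0.005,0],[0,0,0]], twist=[[0.9,-0.2,0.2],[0,0,0],[0,0,0],[0,0,0],[0,0,0]])

```text
time_s: 6.68
eef_pos: [466.1, 346.5, 227.6]
tcp_rot: [-1.191, -1.243, 1.235]
wrist_force: [0.1, -1.0, -0.9]
opening: 20.6
```

Run:
```python
from h import *
plan((463.4,347.1,60),92.4)
img,d,p=look('wrist','w5')
plan((463.4,347.1,60),92.4)
save('w5c',cv2.resize(img[100:360,200:450],None,fx=2.2,fy=2.2))
```

```text
t 6.68 tip now [466.7 346.8  72.6] yaw 92.3 open 20.6 F [ 0.1 -1.  -0.9]
 twist [ 0.24 -0.1   0.12]  lin cur-axes mm [ 0.7 12.6  2.7]  lin after-turn axes [ 0.7 12.6  2.7] dist 12.9
t 6.73 tip now [466.9 346.9  73. ] yaw 92.3 open 20.7 F [-0.2 -0.1  0. ]
 twist [ 0.25 -0.1   0.13]  lin cur-axes mm [ 0.7 13.   2.8]  lin after-turn axes [ 0.7 13.   2.8] dist 13.3
```

View pics/w5c.png

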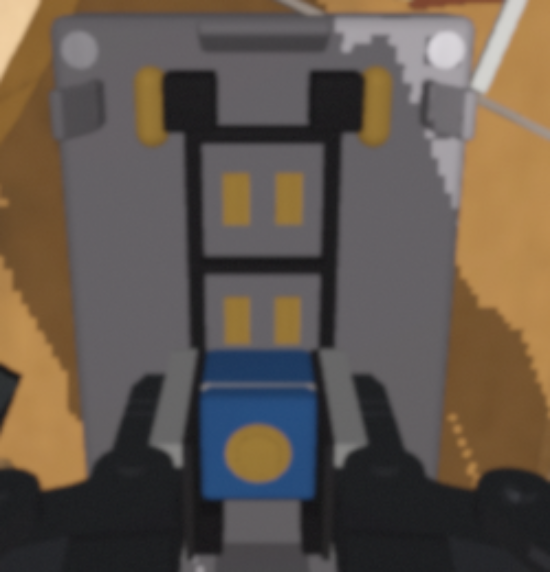

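drive_tool(gripper=[0.018,0.018,0.018,0.018], linear=[[0.0005,0.005,0.003],[0,0.005,0],[0,0.003,0],[0,0,0]], twist=[[0.3,-0.1,0.1],[0,0,0],[0,0,0],[0,0,0]])

```text
time_s: 7.07
eef_pos: [463.5, 347.5, 215.5]
tcp_rot: [-1.189, -1.242, 1.238]
wrist_force: [0.7, -0.7, -1.6]
opening: 21.0
```

Run:
```python
from h import *
plan((463.4,347.1,48.5),92.4)
```

```text
t 7.07 tip now [463.8 347.8  60.5] yaw 92.43 open 21.0 F [ 0.7 -0.7 -1.6]
 twist [0.1  0.03 0.1 ]  lin cur-axes mm [-0.4 12.   0.2]  lin after-turn axes [-0.4 12.   0.2] dist 12.0
```

drive_tool(gripper=[0.018,0.018,0.018,0.018], linear=[[-0.0005,0.004,0],[0,0.004,0],[0,0.004,0],[0,0,0]], twist=[[0.1,0,0.1],[0,0,0],[0,0,0],[0,0,0]])

```text
time_s: 7.4
eef_pos: [464.3, 347.7, 205.7]
tcp_rot: [-1.188, -1.24, 1.241]
wrist_force: [-1.2, -0.3, -0.8]
opening: 21.2
```

Run:
```python
from h import *
plan((463.4,347.1,48),92.4)
```

```text
t 7.4 tip now [464.1 347.6  50.7] yaw 92.45 open 21.2 F [-1.2 -0.3 -0.8]
 twist [-0.06  0.05 -0.02]  lin cur-axes mm [-0.5  2.7  0.9]  lin after-turn axes [-0.5  2.7  0.9] dist 2.9
```

drive_tool(gripper=[0.018,0.018,0.018,0.031,0.031,0.031,0.031,0.031,0.031,0.031,0.031], linear=[[0,0.002,0.001],[0,0.0007,0],[0,0,0],[0,0,0],[0,0,0],[0,0,0],[0,0,0],[0,-0.02,0],[0,-0.02,0],[0,-0.02,0],[0,-0.02,0]], twist=[[0,0,0],[0,0,0],[0,0,0],[0,0,0],[0,0,0],[0,0,0],[0,0,0],[0,0,0],[0,0,0],[0,0,0],[0,0,0]])

```text
time_s: 8.32
eef_pos: [462.4, 346.8, 280.7]
tcp_rot: [-1.185, -1.229, 1.251]
wrist_force: [-0.4, -0.2, -0.5]
opening: 31.2
```

Run:
```python
from h import *
img,d,p=look('wrist','w6')
cells('w6',zt=48)
img,d,p=look('top','t6')
cells('t6',zt=48)
cells('t6',zt=62)
save('t6c',cv2.resize(img[90:300,230:410],None,fx=2.8,fy=2.8,interpolation=cv2.INTER_CUBIC))
plan((665,258,100),83.3)
```

```text
1063 [320. 236.] rect c [464.9 346.6] size [22.  21.4] ang 2.7 z 48.9
155 [322. 129.] rect c [664.8 258.2] size [20.6 20.8] ang 82.4 z 62.1
t 8.42 tip now [463.1 347.1 129. ] yaw 92.46 open 31.3 F [-0.   0.8  1.2]
 twist [-0.23  9.16 -0.19]  lin cur-axes mm [ -98.    28.4 -197.3]  lin after-turn axes [ -65.5   29.  -210.3] dist 222.2
```

View pics/w6.png

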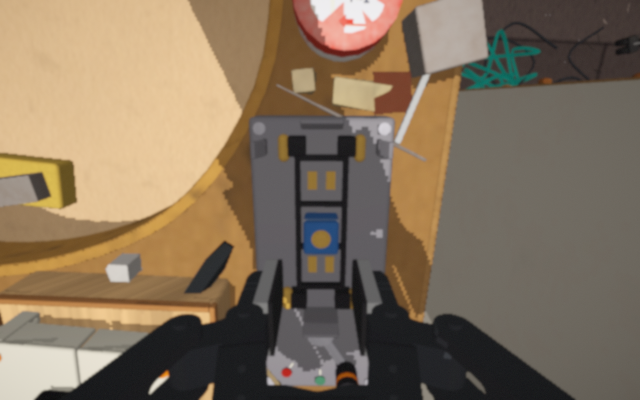

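drive_tool(gripper=[0.036,0.036,0.036,0.036,0.036,0.036,0.036,0.036,0.036,0.036,0.036,0.036,0.036], linear=[[0,0,0],[0,0,0],[-0.006,0,-0.02],[-0.006,0,-0.02],[-0.006,0,-0.02],[-0.006,0,-0.02],[-0.006,0,-0.02],[-0.006,0,-0.02],[-0.006,0,-0.02],[-0.006,0,-0.02],[-0.006,0,-0.02],[-0.006,0.01,-0.02],[0,0.01,0]], twist=[[0,4.6,0],[0,4.6,0],[0,0,0],[0,0,0],[0,0,0],[0,0,0],[0,0,0],[0,0,0],[0,0,0],[0,0,0],[0,0,0],[0,0,0],[0,0,0]])

```text
time_s: 9.5
eef_pos: [659.2, 258.3, 246.3]
tcp_rot: [-1.26, -1.104, 1.131]
wrist_force: [-0.3, 0.8, 0.3]
opening: 36.3
```

Run:
```python
from h import *
img,d,p=look('wrist','w7')
cells('w7',zt=62)
plan((665,258,90),83.2)
```

```text
1494 [324. 279.] rect c [665.3 258.5] size [20.5 22. ] ang 83.2 z 62.8
t 9.55 tip now [653.8 257.6  88.2] yaw 82.97 open 35.6 F [-1.7 -0.7 -1.6]
 twist [-1.15 -0.23 -0.58]  lin cur-axes mm [ 0.2 -2.  -7.9]  lin after-turn axes [ 0.2 -1.8 -7.9] dist 8.1
```

View pics/w7.png

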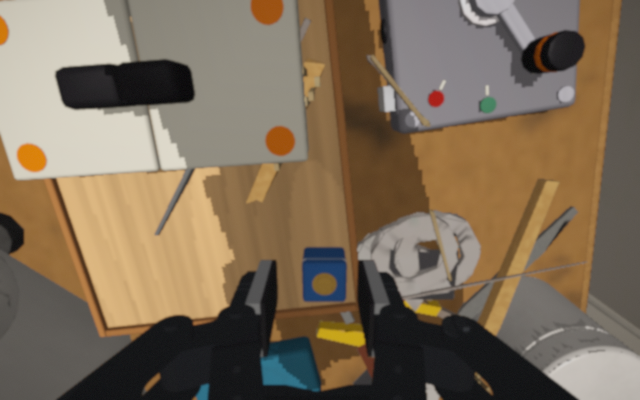

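drive_tool(gripper=[0.036,0.036,0.036,0.036,0.036], linear=[[0,0,-0.008],[0,0.008,0],[0,0.008,0],[0,0.006,0],[0,0,0]], twist=[[-1.1,-0.2,-0.6],[0,0,0],[0,0,0],[0,0,0],[0,0,0]])

```text
time_s: 9.97
eef_pos: [663.2, 259.2, 216.5]
tcp_rot: [-1.26, -1.121, 1.124]
wrist_force: [0.2, -0.6, 1.0]
opening: 35.9
```

Run:
```python
from h import *
plan((665,258.3,61.8),83.2)
```

```text
t 9.97 tip now [662.8 259.3  61.5] yaw 83.31 open 35.9 F [ 0.2 -0.6  1. ]
 twist [-0.13  0.11  0.02]  lin cur-axes mm [-0.7 -0.3 -1.9]  lin after-turn axes [-0.7 -0.3 -1.9] dist 2.1
```

drive_tool(gripper=[0.036,0.018,0.018,0.018,0.018,0.018,0.018], linear=[[-0.0007,0,-0.002],[0,0,0],[0,0,0],[0,0,0],[0,0,0],[0,0,0],[0,0,0]], twist=[[0,0,0],[0,0,0],[0,0,0],[0,0,0],[0,0,0],[0,0,0],[0,0,0]], force=50)

```text
time_s: 10.55
eef_pos: [664.2, 260.5, 217.7]
tcp_rot: [-1.259, -1.126, 1.123]
wrist_force: [-1.4, 0.5, 2.0]
opening: 20.9
```

drive_tool(gripper=[0.018,0.018,0.018,0.018,0.018], linear=[[0,-0.015,0],[0,-0.02,0],[0,-0.02,0],[0,-0.02,0],[0,-0.02,0]], twist=[[0,0,0],[0,0,0],[0,0,0],[0,0,0],[0,0,0]])

```text
time_s: 10.97
eef_pos: [661.8, 259.0, 310.0]
tcp_rot: [-1.252, -1.111, 1.135]
wrist_force: [0.1, -0.5, -0.5]
opening: 20.8
```

Run:
```python
from h import *
plan((493.4,348.4,140),92.4)
```

```text
t 10.97 tip now [659.2 258.6 155. ] yaw 83.43 open 20.8 F [ 0.1 -0.5 -0.5]
 twist [-0.96 -8.97 -0.18]  lin cur-axes mm [ 69.6  17.6 177.3]  lin after-turn axes [ 96.4  15.  164.6] dist 191.3
```

drive_tool(gripper=[0.018,0.018,0.018,0.018,0.018,0.018,0.018,0.018,0.018,0.018,0.018,0.018,0.018], linear=[[0,0,0],[0,0,0],[0.01,0,0.017],[0.01,0,0.017],[0.01,0,0.017],[0.01,0,0.017],[0.01,0,0.017],[0.01,0,0.017],[0.01,0,0.017],[0.01,0,0.017],[0.01,0.01,0.017],[0.006,0.01,0.012],[0,0,0]], twist=[[-0.5,-4.5,0],[-0.5,-4.5,0],[0,0,0],[0,0,0],[0,0,0],[0,0,0],[0,0,0],[0,0,0],[0,0,0],[0,0,0],[0,0,0],[0,0,0],[0,0,0]])

```text
time_s: 12.05
eef_pos: [486.9, 347.5, 305.6]
tcp_rot: [-1.203, -1.257, 1.236]
wrist_force: [-0.2, -0.7, -1.1]
opening: 21.2
```

Run:
```python
from h import *
plan((493.4,348.4,75),92.4)
```

```text
t 12.05 tip now [490.  347.2 150.6] yaw 92.66 open 21.2 F [-0.2 -0.7 -1.1]
 twist [ 1.13  0.26 -0.18]  lin cur-axes mm [ 0.8 75.7 -5. ]  lin after-turn axes [ 0.6 75.6 -6.5] dist 75.9
```

drive_tool(gripper=[0.018,0.018,0.018,0.018,0.018,0.018,0.018], linear=[[0.001,0,-0.006],[0,0.016,0],[0,0.016,0],[0,0.016,0],[0,0.016,0],[0,0.008,0],[0,0,0]], twist=[[1.1,0.3,-0.2],[0,0,0],[0,0,0],[0,0,0],[0,0,0],[0,0,0],[0,0,0]])

```text
time_s: 12.63
eef_pos: [501.9, 347.2, 236.0]
tcp_rot: [-1.193, -1.241, 1.231]
wrist_force: [-0.7, 0.3, -0.7]
opening: 20.7
```

Run:
```python
from h import *
plan((493.4,348.4,62),92.4)
img,d,p=look('wrist','w8')
plan((493.4,348.4,62),92.4)
save('w8c',cv2.resize(img[100:360,200:450],None,fx=2.2,fy=2.2))
```

```text
t 12.63 tip now [502.6 347.7  81. ] yaw 92.04 open 20.7 F [-0.7  0.3 -0.7]
 twist [ 0.28 -0.36  0.18]  lin cur-axes mm [ 1.5 19.   8.5]  lin after-turn axes [ 1.6 19.   8.4] dist 20.8
t 12.68 tip now [503.  347.8  81.8] yaw 92.05 open 21.2 F [0.2 0.5 0.3]
 twist [ 0.34 -0.36  0.2 ]  lin cur-axes mm [ 1.4 19.8  8.8]  lin after-turn axes [ 1.5 19.8  8.6] dist 21.7
```

View pics/w8c.png

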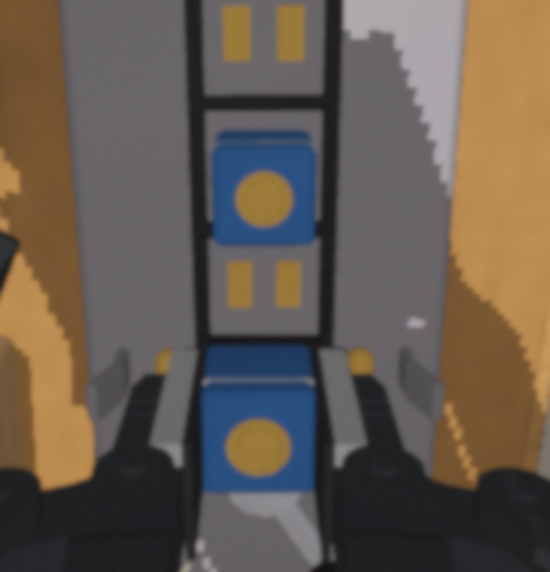

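drive_tool(gripper=[0.018,0.018,0.018,0.018,0.018], linear=[[0.0015,0,0.009],[0,0.006,0.001],[0,0.006,0],[0,0.006,0],[0,0,0]], twist=[[0.3,-0.4,0.2],[0,0,0],[0,0,0],[0,0,0],[0,0,0]])

```text
time_s: 13.1
eef_pos: [493.4, 348.8, 221.5]
tcp_rot: [-1.192, -1.246, 1.236]
wrist_force: [-0.3, -0.1, -0.5]
opening: 20.3
```

Run:
```python
from h import *
plan((493.4,348.4,48.8),92.4)
```

```text
t 13.1 tip now [494.4 349.2  66.5] yaw 92.44 open 20.3 F [-0.3 -0.1 -0.5]
 twist [0.36 0.04 0.13]  lin cur-axes mm [-0.5 17.7  0.1]  lin after-turn axes [-0.4 17.7  0. ] dist 17.7
```

drive_tool(gripper=[0.018,0.018,0.018,0.018,0.018], linear=[[-0.0005,0.004,0.0005],[0,0.004,0.0005],[0,0.004,0.0005],[0,0.003,0],[0,0,0]], twist=[[0.3,0,0.1],[0,0,0],[0,0,0],[0,0,0],[0,0,0]])

```text
time_s: 13.52
eef_pos: [492.2, 348.6, 205.7]
tcp_rot: [-1.189, -1.243, 1.239]
wrist_force: [0.1, 0.4, 0.5]
opening: 20.9
```

Run:
```python
from h import *
plan((493.4,348.4,48.8),92.4)
```

```text
t 13.52 tip now [492.5 348.7  50.7] yaw 92.46 open 20.9 F [0.1 0.4 0.5]
 twist [0.11 0.06 0.05]  lin cur-axes mm [-0.2  1.9 -1.2]  lin after-turn axes [-0.2  1.9 -1.2] dist 2.3
```

drive_tool(gripper=[0.018,0.018,0.018,0.031,0.031,0.031,0.031,0.031,0.031,0.031,0.031,0.031], linear=[[0,0.001,-0.001],[0,0.001,0],[0,0,0],[0,0,0],[0,0,0],[0,0,0],[0,0,0],[0,-0.02,0],[0,-0.02,0],[0,-0.02,0],[0,-0.02,0],[0,-0.02,0]], twist=[[0,0,0],[0,0,0],[0,0,0],[0,0,0],[0,0,0],[0,0,0],[0,0,0],[0,0,0],[0,0,0],[0,0,0],[0,0,0],[0,0,0]])

```text
time_s: 14.52
eef_pos: [491.5, 347.9, 302.2]
tcp_rot: [-1.182, -1.227, 1.252]
wrist_force: [-0.2, -0.3, -0.7]
opening: 30.9
```

Run:
```python
from h import *
img,d,p=look('wrist','w9')
cells('w9',zt=48)
img,d,p=look('top','t9')
cells('t9',zt=48)
save('t9c',cv2.resize(img[90:300,230:410],None,fx=2.8,fy=2.8,interpolation=cv2.INTER_CUBIC))
plan((567,200,180),92.4)
```

```text
972 [320. 185.] rect c [465.1 346.9] size [21.8 21.3] ang 0.2 z 49.0
923 [321. 226.] rect c [493.7 348.2] size [22.4 21.3] ang 2.6 z 48.9
t 14.62 tip now [491.8 348.1 150.7] yaw 92.46 open 31.2 F [-0.2  0.7  0.9]
 twist [-0.43  0.06 -0.14]  lin cur-axes mm [-151.7  -29.5  -67.4]  lin after-turn axes [-151.5  -29.3  -67.8] dist 168.6
```

View pics/w9.png

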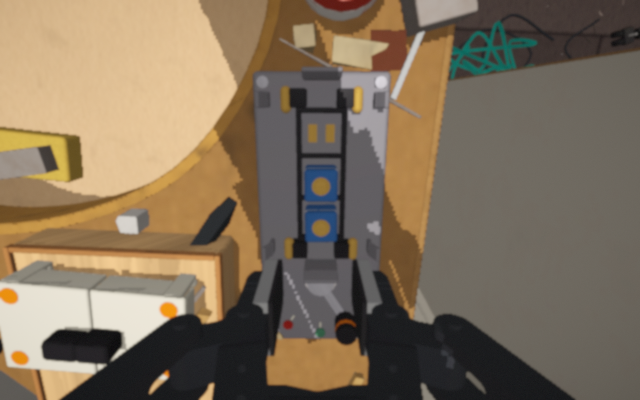

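View pics/t9c.png

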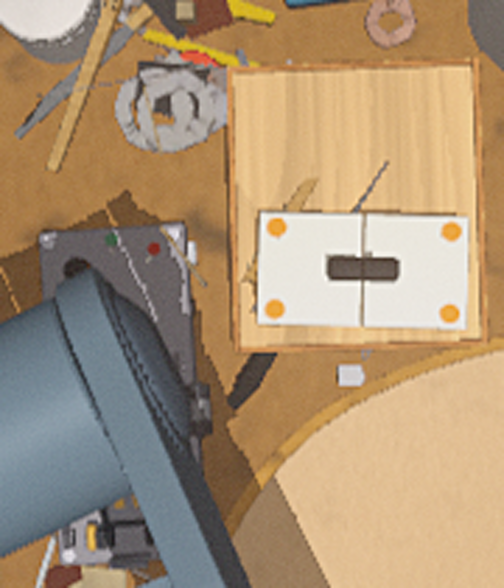

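Run:
```python
from h import *
print(read_state()['qpos'].round(3))
img,d,p=load('t9');C=cloud(d,p)
h=cv2.cvtColor(img,cv2.COLOR_RGB2HSV);H,S,V=h[...,0].astype(int),h[...,1],h[...,2]
n,l,s,c=cv2.connectedComponentsWithStats(((V<75)&(C[...,2]>88)&(C[...,2]<100)).astype(np.uint8))
for i in range(1,n):
    if s[i,4]>60 and c[i][0]>310: print('grip',s[i,4],c[i].round(1),onplane(p,*c[i],94).round(1))
n,l,s,c=cv2.connectedComponentsWithStats(((H>5)&(H<22)&(S>180)&(V>120)).astype(np.uint8))
P=[]
for i in range(1,n):
    if s[i,4]>15 and 320<c[i][0]<400 and 160<c[i][1]<210: P.append(onplane(p,*c[i],74)); print(P[-1].round(1))
print(np.mean(P,0))
```

```text
[ 4.280e-01  2.470e-01  1.748e+00  1.000e-03  1.155e+00 -1.186e+00]
[593.4 248.6  74. ]
[588.  146.7  74. ]
[545.4 251.1  74. ]
[539.9 149.2  74. ]
[566.69501565 198.90787688  74.        ]
```

drive_tool(gripper=[0.04,0.04,0.04,0.04,0.04,0.04,0.04,0.04,0.04,0.04,0.04,0.04,0.04,0.04,0.04], linear=[[0,-0.01,0],[0,0,0],[0,0,0],[0,0,0],[0,0,0],[0,0,0],[0,0,0],[0,0,0],[0,0,0],[0,0,0],[0,0,0],[0,0,0],[0,0,0],[0,0,0],[0,0,0]], twist=[[0,6.9,0],[0,6.9,0],[0,6.9,0],[0,6.9,0],[0,6.9,0],[0,6.9,0],[0,6.9,0],[0,6.9,0],[0,6.9,0],[0,6.9,0],[0,6.9,0],[0,6.9,0],[0,6.9,0],[0,5.8,0],[0,0,0]])

```text
time_s: 15.87
eef_pos: [488.7, 346.1, 295.2]
tcp_rot: [-1.583, 0.116, -0.071]
wrist_force: [-0.4, 0.2, -0.3]
opening: 40.0
```

Run:
```python
from h import *
plan((566.9,199,150),-3.1)
```

```text
t 15.87 tip now [484.1 344.1 140.3] yaw -6.85 open 40.0 F [-0.4  0.2 -0.3]
 twist [ 0.87 -3.74 -1.61]  lin cur-axes mm [  94.9  -10.3 -136.8]  lin after-turn axes [  86.1   -9.8 -142.6] dist 166.8
```

drive_tool(gripper=[0.04,0.04,0.04,0.04,0.04,0.04,0.04,0.04,0.04,0.04], linear=[[0,-0.005,0],[0.011,-0.001,-0.018],[0.011,-0.001,-0.018],[0.011,-0.001,-0.018],[0.011,-0.001,-0.018],[0.011,-0.001,-0.018],[0.011,0,-0.018],[0.011,0,-0.018],[0.009,0,-0.016],[0,0,0]], twist=[[0.9,-3.7,-1.6],[0,0,0],[0,0,0],[0,0,0],[0,0,0],[0,0,0],[0,0,0],[0,0,0],[0,0,0],[0,0,0]])

```text
time_s: 16.7
eef_pos: [569.4, 194.7, 293.6]
tcp_rot: [-1.574, 0.024, -0.005]
wrist_force: [0.1, 0.5, 0.8]
opening: 40.0
```

Run:
```python
from h import *
plan((566.9,199,120),-3.1)
img,d,p=look('wrist','w10')
plan((566.9,199,120),-3.1)
```

```text
t 16.7 tip now [567.5 194.2 138.6] yaw -1.05 open 40.0 F [0.1 0.5 0.8]
 twist [ 0.19  2.05 -0.7 ]  lin cur-axes mm [-2.4 18.6  4.3]  lin after-turn axes [-2.8 18.6  4.2] dist 19.3
t 16.75 tip now [566.6 195.4 138.3] yaw -1.04 open 40.2 F [ 0.1  0.4 -0.3]
 twist [ 0.16  2.06 -0.77]  lin cur-axes mm [-1.6 18.3  3.3]  lin after-turn axes [-2.  18.3  3.2] dist 18.7
```

View pics/w10.png

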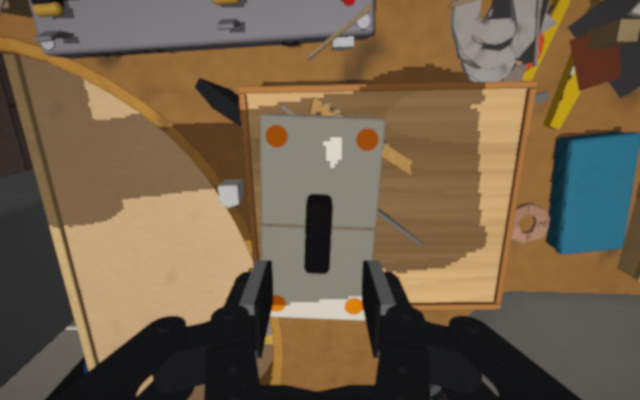

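drive_tool(gripper=[0.034,0.034,0.034,0.034], linear=[[-0.002,0,0.003],[0,0.008,0],[0,0.008,0],[0,0,0]], twist=[[0.2,2.1,-0.8],[0,0,0],[0,0,0],[0,0,0]])

```text
time_s: 17.08
eef_pos: [565.1, 200.3, 273.7]
tcp_rot: [-1.569, 0.04, -0.036]
wrist_force: [-0.2, -0.2, -0.2]
opening: 34.0
```

Run:
```python
from h import *
img,d,p=load('w10')
h=cv2.cvtColor(img,cv2.COLOR_RGB2HSV);H,S,V=h[...,0].astype(int),h[...,1],h[...,2]
n,l,s,c=cv2.connectedComponentsWithStats(((H>5)&(H<22)&(S>190)&(V>120)).astype(np.uint8))
for i in range(1,n):
    if s[i,4]>100 and 250<c[i][0]<390: print(s[i,4],c[i].round(),onplane(p,*c[i],74).round(1))
plan((566.9,199,92),-3.1)
```

```text
313 [276. 136.] [546.  251.5  74. ]
309 [367. 139.] [594.3 248.8  74. ]
135 [278. 303.] [541.5 149.   74. ]
179 [354. 306.] [589.  146.5  74. ]
t 17.08 tip now [564.7 200.5 118.7] yaw -2.79 open 34.0 F [-0.2 -0.2 -0.2]
 twist [-0.06  0.31 -0.16]  lin cur-axes mm [ 1.9 26.7 -1.3]  lin after-turn axes [ 1.8 26.7 -1.2] dist 26.8
```

drive_tool(gripper=[0.034,0.034,0.034,0.034,0.034], linear=[[0.0025,0.005,-0.0015],[0,0.008,0],[0,0.007,0],[0,0.005,0],[0,0,0]], twist=[[0,0.3,-0.2],[0,0,0],[0,0,0],[0,0,0],[0,0,0]])

```text
time_s: 17.5
eef_pos: [567.5, 200.1, 246.5]
tcp_rot: [-1.57, 0.039, -0.038]
wrist_force: [-4.1, -1.7, 10.4]
opening: 34.0
```

Run:
```python
from h import *
plan((567.2,199,92),-3.1)
```

```text
t 17.5 tip now [567.5 200.1  91.5] yaw -2.83 open 34.0 F [-4.1 -1.7 10.4]
 twist [-0.03  0.27 -0.03]  lin cur-axes mm [-0.3 -0.5 -1.1]  lin after-turn axes [-0.3 -0.5 -1.1] dist 1.2
```

drive_tool(gripper=[0.034,0.034], linear=[[0,0,0],[0,0,0]], twist=[[0,0,0],[0,0,0]])

```text
time_s: 17.67
eef_pos: [567.8, 200.1, 246.6]
tcp_rot: [-1.57, 0.039, -0.038]
wrist_force: [-2.1, 0.4, 1.9]
opening: 33.9
```

Run:
```python
from h import *
img,d,p=look('wrist','w11')
plan((567.2,199,92),-3.1)
img,d,p=look('scene','s11')
save('s11c',cv2.resize(img[120:270,220:420],None,fx=3.5,fy=3.5))
```

```text
t 17.72 tip now [567.7 200.2  91.6] yaw -2.81 open 34.1 F [-0.6 -0.3  3.1]
 twist [-0.02  0.29 -0.04]  lin cur-axes mm [-0.6 -0.4 -1.2]  lin after-turn axes [-0.5 -0.4 -1.2] dist 1.3
```

View pics/w11.png

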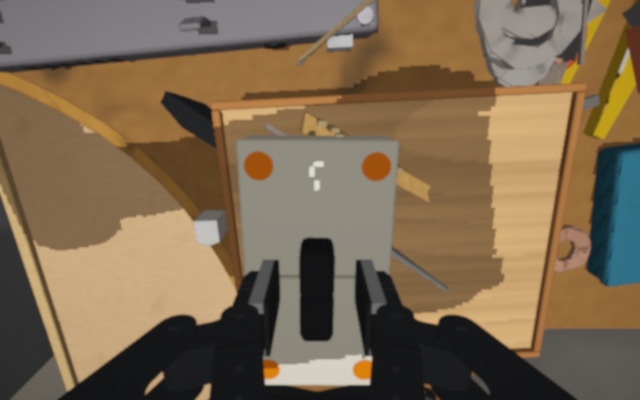

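View pics/s11c.png

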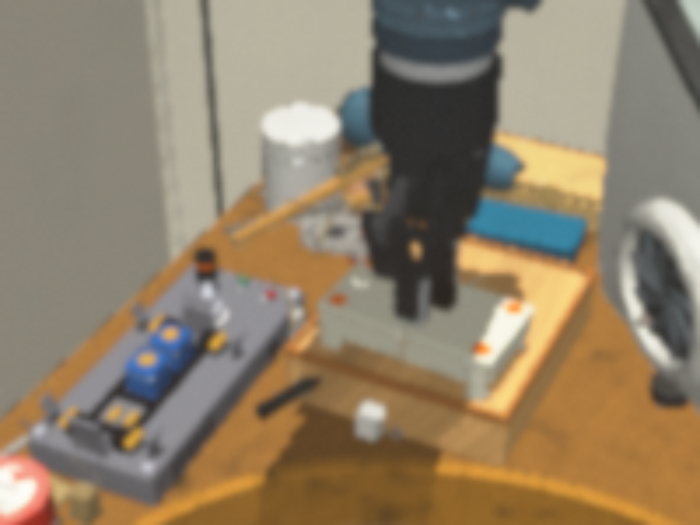

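drive_tool(gripper=[0.034,0.034,0.008,0.008,0.008,0.008,0.008,0.008,0.008], linear=[[-0.0005,-0.005,-0.001],[0,0,0],[0,0,0],[0,0,0],[0,0,0],[0,0,0],[0,0,0],[0,0,0],[0,0,0]], twist=[[0,0.3,0],[0,0,0],[0,0,0],[0,0,0],[0,0,0],[0,0,0],[0,0,0],[0,0,0],[0,0,0]], force=80)

```text
time_s: 18.52
eef_pos: [567.1, 199.0, 251.4]
tcp_rot: [-1.57, 0.043, -0.043]
wrist_force: [0.5, 0.0, 1.0]
opening: 11.7
```

Run:
```python
from h import *
plan((567.2,199,160),-3.1)
```

```text
t 18.52 tip now [567.1 199.1  96.4] yaw -3.14 open 11.7 F [0.5 0.  1. ]
 twist [-0.03 -0.04 -0.01]  lin cur-axes mm [  0.  -63.6   0.1]  lin after-turn axes [  0.1 -63.6   0. ] dist 63.6
```

drive_tool(gripper=[0.008,0.008,0.008,0.008,0.008,0.008,0.008,0.008], linear=[[0,-0.008,0],[0,-0.013,0],[0,-0.015,0],[0,-0.015,0],[0,-0.015,0],[0,-0.015,0],[0,-0.01,0],[0,0,0]], twist=[[0,0,0],[0,0,0],[0,0,0],[0,0,0],[0,0,0],[0,0,0],[0,0,0],[0,0,0]])

```text
time_s: 19.18
eef_pos: [565.9, 198.8, 349.1]
tcp_rot: [-1.57, 0.046, -0.04]
wrist_force: [0.5, -1.2, -0.7]
opening: 12.1
```

Run:
```python
from h import *
plan((464.4,347.1,175),92.4)
img,d,p=look('wrist','w12')
img,d,p=look('top','t12')
save('t12c',cv2.resize(img[90:300,230:410],None,fx=2.8,fy=2.8))
img,d,p=look('scene','s12')
save('s12c',cv2.resize(img[120:270,220:420],None,fx=3.5,fy=3.5))
```

```text
t 19.18 tip now [565.3 198.8 194.1] yaw -3.14 open 12.1 F [ 0.5 -1.2 -0.7]
 twist [ -0.18 -95.54  -0.17]  lin cur-axes mm [-109.4   19.5  142.5]  lin after-turn axes [152.4  19.1  95.2] dist 180.7
```

View pics/w12.png

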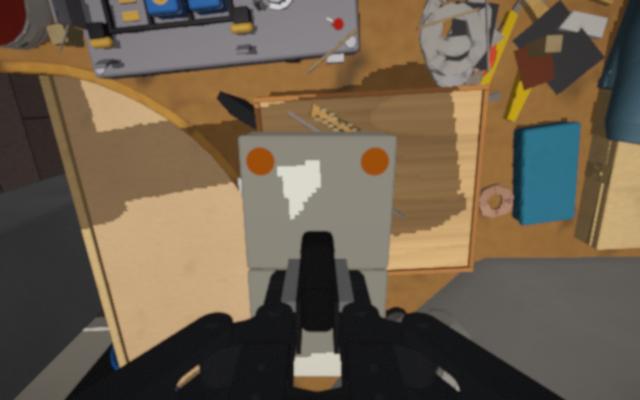

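View pics/s12c.png

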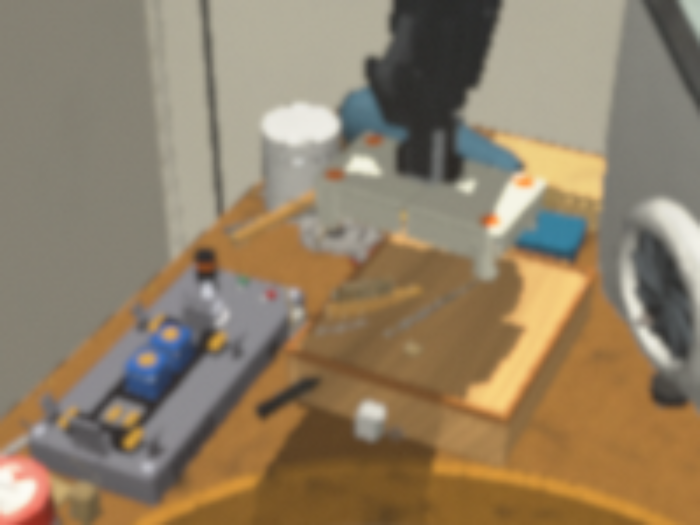

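drive_tool(gripper=[0.008,0.008,0.008,0.008,0.008,0.008,0.008,0.008,0.008,0.008,0.008,0.008,0.008,0.008,0.008,0.008,0.008], linear=[[0,0,0],[0,0,0],[0,0,0],[0,0,0],[0,0,0],[0,0,0],[0,0,0],[0,0,0],[0,0,0],[0,0,0],[0,0,0],[0,0,0],[0,0,0],[0,0,0],[0,0,0],[0,0,0],[0,0,0]], twist=[[0,-3,0],[0,-6,0],[0,-6.3,0],[0,-6.3,0],[0,-6.3,0],[0,-6.3,0],[0,-6.3,0],[0,-6.3,0],[0,-6.3,0],[0,-6.3,0],[0,-6.3,0],[0,-6.3,0],[0,-6.3,0],[0,-6.3,0],[0,-6.3,0],[0,-4,0],[0,0,0]])

```text
time_s: 20.75
eef_pos: [557.1, 197.0, 316.2]
tcp_rot: [-1.112, -1.245, 1.324]
wrist_force: [0.1, 0.6, -2.6]
opening: 11.8
```

Run:
```python
from h import *
plan((463.4,347.1,175),92.4)
img,d,p=look('wrist','w13')
```

```text
t 20.75 tip now [547.9 195.7 161.5] yaw 96.55 open 11.8 F [ 0.1  0.6 -2.6]
 twist [-3.43  4.15 -0.2 ]  lin cur-axes mm [159.8  -9.4  76.7]  lin after-turn axes [153.9 -13.8  87.3] dist 177.5
```

View pics/w13.png

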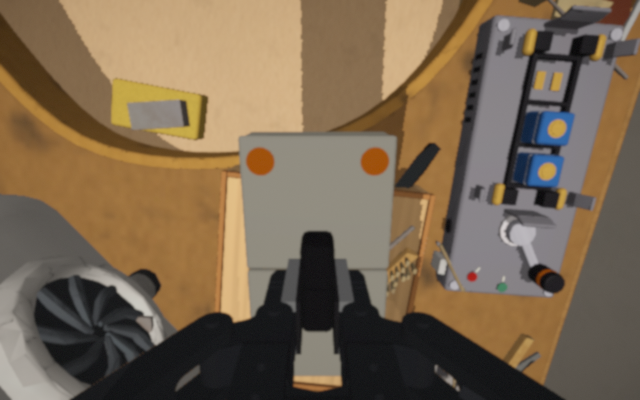

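drive_tool(gripper=[0.008,0.008,0.008,0.008,0.008,0.008,0.008,0.008,0.008,0.008,0.008,0.008], linear=[[0,0,0],[0.01,-0.003,0.005],[0.015,-0.003,0.009],[0.015,-0.002,0.009],[0.015,-0.002,0.009],[0.015,-0.002,0.009],[0.015,-0.002,0.009],[0.015,-0.002,0.009],[0.015,-0.002,0.009],[0.015,0,0.009],[0.015,0,0.009],[0,0,0]], twist=[[-3.4,4.1,-0.2],[0,0,0],[0,0,0],[0,0,0],[0,0,0],[0,0,0],[0,0,0],[0,0,0],[0,0,0],[0,0,0],[0,0,0],[0,0,0]])

```text
time_s: 21.8
eef_pos: [456.2, 349.3, 331.2]
tcp_rot: [-1.178, -1.213, 1.249]
wrist_force: [-0.4, -0.9, -2.0]
opening: 12.2
```

Run:
```python
from h import *
plan((463.4,347.1,150),92.4)
```

```text
t 21.8 tip now [452.3 348.5 176.2] yaw 91.91 open 12.2 F [-0.4 -0.9 -2. ]
 twist [-1.45 -0.5  -0.22]  lin cur-axes mm [-2.3 26.  -7.8]  lin after-turn axes [-2.5 26.2 -7.1] dist 27.2
```

```bash
cat >> h.py <<'E'
def covertool(n,ty=177.4,box=(200,100,440,240)):
    """spots in tool frame: fixed camera-tool geometry from live state/params"""
    img,d,p=look('wrist',n); s=read_state(); Rc=R.from_rotvec(s['tcp_rot']).as_matrix()
    h=cv2.cvtColor(img,cv2.COLOR_RGB2HSV);H,S,V=h[...,0].astype(int),h[...,1],h[...,2]
    n_,l,st,c=cv2.connectedComponentsWithStats(((H>5)&(H<22)&(S>180)&(V>110)).astype(np.uint8))
    out=[]
    for i in range(1,n_):
        if st[i,4]>100 and box[0]<c[i][0]<box[2] and box[1]<c[i][1]<box[3]:
            o,dd=ray(p,*c[i]); o=Rc.T@(o-s['eef_pos']); dd=Rc.T@dd
            q=o+dd*(ty-o[1])/dd[1]; out.append(q); print('spot',c[i].round(1),'tool',q.round(1),'world',(s['eef_pos']+Rc@q).round(1))
    return img,out
E
python3 - <<'E'
from h import *
covertool('w14')
plan((463.4,347.1,150),92.4)
E
```

```text
spot [259.8 160.9] tool [-24.  177.4  52.7] world [400.6 321.7 155.2]
spot [374.5 161. ] tool [ 24.4 177.4  52.7] world [398.9 370.1 154.9]
t 21.85 tip now [452.9 347.6 176.1] yaw 91.89 open 11.9 F [ 0.1 -0.1 -1.7]
 twist [-1.43 -0.51 -0.27]  lin cur-axes mm [-1.4 25.9 -7.2]  lin after-turn axes [-1.6 26.1 -6.6] dist 27.0
```

View pics/w14.png

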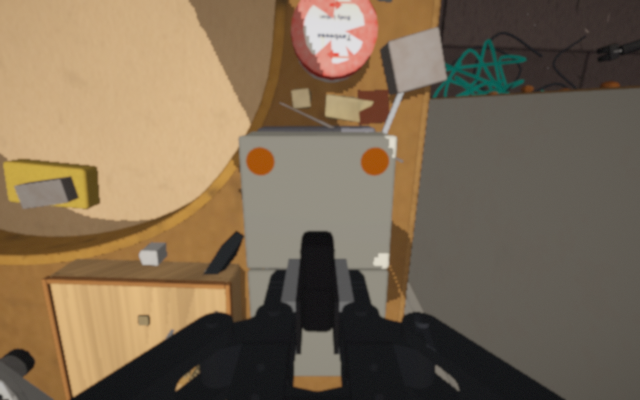

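drive_tool(gripper=[0.008,0.008,0.008,0.008,0.008,0.008], linear=[[-0.0015,0.005,-0.008],[0,0.01,0],[0,0.012,0],[0,0.012,0],[0,0.01,0],[0,0,0]], twist=[[-1.4,-0.5,-0.3],[0,0,0],[0,0,0],[0,0,0],[0,0,0],[0,0,0]])

```text
time_s: 22.35
eef_pos: [464.0, 346.1, 276.7]
tcp_rot: [-1.187, -1.234, 1.244]
wrist_force: [-0.8, -0.1, -2.2]
opening: 12.2
```

Run:
```python
from h import *
plan((464.5,347.2,118),92.4)
```

```text
t 22.35 tip now [463.1 345.7 121.7] yaw 92.35 open 12.2 F [-0.8 -0.1 -2.2]
 twist [-0.34 -0.05 -0.14]  lin cur-axes mm [ 1.1  3.7 -0.6]  lin after-turn axes [ 1.1  3.7 -0.5] dist 3.9
```

drive_tool(gripper=[0.008,0.008], linear=[[0.001,0.002,-0.001],[0,0,0]], twist=[[-0.3,0,-0.1],[0,0,0]])

```text
time_s: 22.52
eef_pos: [464.7, 346.6, 272.6]
tcp_rot: [-1.189, -1.235, 1.242]
wrist_force: [0.6, -0.5, -2.4]
opening: 11.9
```

Run:
```python
from h import *
img,o=covertool('w15')
plan((464.5,347.2,112),92.4)
save('w15c',cv2.resize(img[60:320,200:440],None,fx=2.3,fy=2.3))
img,d,p=look('scene','s15')
save('s15c',cv2.resize(img[160:290,220:350],None,fx=4.5,fy=4.5,interpolation=cv2.INTER_CUBIC))
```

```text
spot [259.8 160.9] tool [-25.  177.4  52.3] world [413.  319.2  95.9]
spot [374.4 161. ] tool [ 23.3 177.4  52.3] world [411.  367.4  95.8]
t 22.57 tip now [464.3 346.3 118.1] yaw 92.31 open 11.9 F [ 0.1  0.1 -1.8]
 twist [-0.19 -0.09 -0.1 ]  lin cur-axes mm [0.6 6.1 0.2]  lin after-turn axes [0.6 6.1 0.3] dist 6.1
```

View pics/w15c.png

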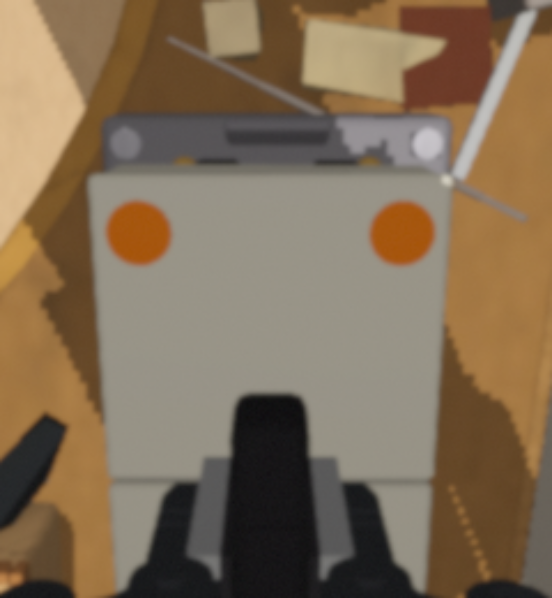

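View pics/s15c.png

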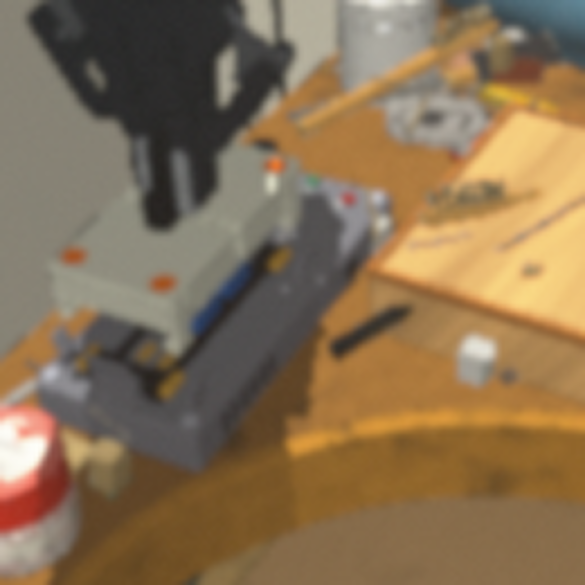

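Run:
```python
from h import *
img,d,p=load('w15')
g=cv2.cvtColor(img,cv2.COLOR_RGB2GRAY)
for n,(u,v) in {'w15':(254.8,122.2),'w15b':(386,122.2)}.items(): print(onplane(p,u,v,27).round(1))
a=onplane(p,254.8,122.2,27);b=onplane(p,386,122.2,27);m=(a+b)/2;print(m, 'expected y',347.1+(m[0]-463.4)*.0415)
img,d,p=load('w1')
a=onplane(p,260+50/2.1,50+45/2.1,27);b=onplane(p,260+279/2.1,50+57/2.1,27);m=(a+b)/2;print(a,b,m, 'expected y',347.1+(m[0]-463.4)*.0415)
```

```text
[402.4 305.6  27. ]
[399.1 383.9  27. ]
[400.74564116 344.75505831  27.        ] expected y 344.4998441082776
[402.24557326 305.46218971  27.        ] [398.8971752  383.71288208  27.        ] [400.57137423 344.5875359   27.        ] expected y 344.4926120305012
```

drive_tool(gripper=[0.008,0.008,0.008,0.008,0.008], linear=[[0.0012,0.003,0],[0,0.003,0],[0,0.003,0],[0,0.003,0],[0,0,0]], twist=[[-0.2,-0.1,-0.1],[0,0,0],[0,0,0],[0,0,0],[0,0,0]])

```text
time_s: 23.03
eef_pos: [465.6, 348.6, 262.9]
tcp_rot: [-1.191, -1.246, 1.236]
wrist_force: [0.7, -0.2, -1.9]
opening: 12.2
```

Run:
```python
from h import *
img,o=covertool('w16')
for i in range(3): plan((464.5,347.2,92),92.4)
```

```text
spot [259.8 160.9] tool [-25.  177.4  52.2] world [415.7 322.   85.3]
spot [374.4 161. ] tool [ 23.3 177.4  52.2] world [413.6 370.2  85.5]
t 23.08 tip now [466.6 349.1 108.1] yaw 92.43 open 12.0 F [ 0.6 -0.1 -1.5]
 twist [0.34 0.03 0.14]  lin cur-axes mm [-1.4 16.1  1.4]  lin after-turn axes [-1.4 16.1  1.3] dist 16.2
t 23.08 tip now [466.6 349.1 108.1] yaw 92.43 open 12.0 F [ 0.6 -0.1 -1.5]
 twist [0.34 0.03 0.14]  lin cur-axes mm [-1.4 16.1  1.4]  lin after-turn axes [-1.4 16.1  1.3] dist 16.2
t 23.08 tip now [466.6 349.1 108.1] yaw 92.43 open 12.0 F [ 0.6 -0.1 -1.5]
 twist [0.34 0.03 0.14]  lin cur-axes mm [-1.4 16.1  1.4]  lin after-turn axes [-1.4 16.1  1.3] dist 16.2
```

drive_tool(gripper=[0.008,0.008,0.008,0.008], linear=[[-0.001,0.002,0.001],[0,0.003,0],[0,0.003,0],[0,0,0]], twist=[[0.3,0,0.1],[0,0,0],[0,0,0],[0,0,0]])

```text
time_s: 23.42
eef_pos: [464.8, 347.6, 254.7]
tcp_rot: [-1.189, -1.241, 1.239]
wrist_force: [-0.8, 0.1, -1.0]
opening: 11.9
```

Run:
```python
from h import *
img,o=covertool('w17')
plan((464.5,347.2,92),92.4)
```

```text
spot [259.8 160.9] tool [-25.  177.4  52.2] world [413.9 320.6  77.4]
spot [374.4 161. ] tool [ 23.3 177.4  52.2] world [411.9 368.8  77.5]
t 23.47 tip now [465.  347.8  99.9] yaw 92.44 open 11.7 F [ 0.2 -1.  -1. ]
 twist [0.06 0.04 0.05]  lin cur-axes mm [-0.4  7.9  0.4]  lin after-turn axes [-0.4  7.9  0.4] dist 7.9
```

drive_tool(gripper=[0.008,0.008,0.008,0.008], linear=[[0,0.003,0],[0,0.003,0],[0,0.002,0],[0,0,0]], twist=[[0,0,0],[0,0,0],[0,0,0],[0,0,0]])

```text
time_s: 23.8
eef_pos: [465.3, 347.7, 246.9]
tcp_rot: [-1.19, -1.243, 1.239]
wrist_force: [-0.4, 0.1, -0.1]
opening: 11.6
```

Run:
```python
from h import *
img,o=covertool('w18')
plan((464.5,347.2,91),92.4)
img,d,p=look('scene','s18')
save('s18c',cv2.resize(img[160:290,220:350],None,fx=4.5,fy=4.5,interpolation=cv2.INTER_CUBIC))
```

```text
spot [259.6 161. ] tool [-25.1 177.4  52. ] world [414.8 320.6  69.4]
spot [374.4 161. ] tool [ 23.3 177.4  52.1] world [412.7 369.   69.5]
t 23.85 tip now [465.6 347.9  92. ] yaw 92.45 open 11.8 F [-0.3 -0.4 -1.1]
 twist [0.14 0.05 0.06]  lin cur-axes mm [-0.5  1.   0.8]  lin after-turn axes [-0.5  1.   0.8] dist 1.4
```

View pics/s18c.png

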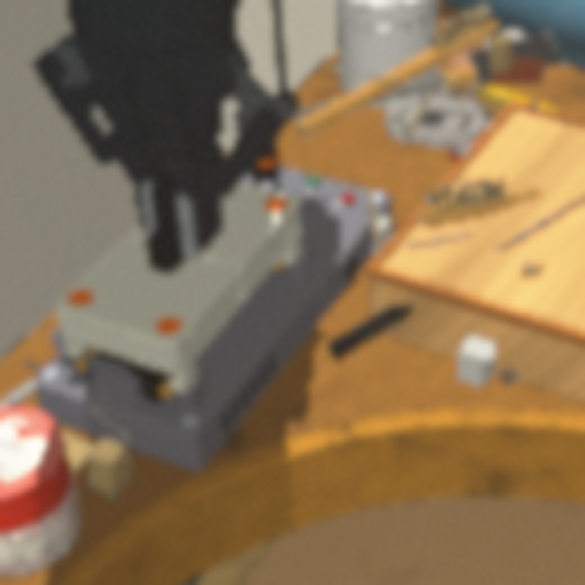

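drive_tool(gripper=[0.008,0.008,0.008,0.034,0.034,0.034,0.034,0.034,0.034], linear=[[-0.0004,0.001,0],[0,0.001,0],[0,0,0],[0,0,0],[0,0,0],[0,0,0],[0,0,0],[0,0,0],[0,0,0]], twist=[[0,0,0],[0,0,0],[0,0,0],[0,0,0],[0,0,0],[0,0,0],[0,0,0],[0,0,0],[0,0,0]])

```text
time_s: 24.65
eef_pos: [466.1, 347.8, 246.9]
tcp_rot: [-1.191, -1.246, 1.235]
wrist_force: [0.3, 0.2, 0.2]
opening: 33.7
```

drive_tool(gripper=[0.034,0.034,0.034,0.034,0.034], linear=[[0,-0.01,0],[0,-0.02,0],[0,-0.02,0],[0,-0.02,0],[0,0,0]], twist=[[0,0,0],[0,0,0],[0,0,0],[0,0,0],[0,0,0]])

```text
time_s: 25.07
eef_pos: [465.2, 347.4, 320.2]
tcp_rot: [-1.189, -1.243, 1.238]
wrist_force: [0.8, -0.4, 1.1]
opening: 34.1
```

```bash
cat >> h.py <<'E'
def spots(n,z=69,cam='wrist',box=(200,90,440,330),fresh=True):
    if fresh: img,d,p=look(cam,n)
    else: img,d,p=load(n)
    C=cloud(d,p)
    h=cv2.cvtColor(img,cv2.COLOR_RGB2HSV);H,S,V=h[...,0].astype(int),h[...,1],h[...,2]
    n_,l,st,c=cv2.connectedComponentsWithStats(((H>5)&(H<22)&(S>180)&(V>110)).astype(np.uint8))
    for i in range(1,n_):
        if st[i,4]>15 and box[0]<c[i][0]<box[2] and box[1]<c[i][1]<box[3]:
            zz=C[l==i]; print(st[i,4],c[i].round(),'plane',onplane(p,*c[i],z).round(1),'cloud',np.median(zz,axis=0).round(1))
    return img
E
python3 - <<'E'
from h import *
spots('w19')
plan((464.5,347.2,160),92.4)
E
```

```text
222 [278. 142.] plane [416.2 320.9  69. ] cloud [416.  321.   70.9]
224 [356. 142.] plane [414.3 369.2  69. ] cloud [413.9 368.9  70.8]
120 [284. 288.] plane [518.8 325.9  69. ] cloud [517.7 326.5  70.8]
114 [350. 288.] plane [516.9 372.7  69. ] cloud [515.4 371.8  70.8]
t 25.12 tip now [464.8 347.3 163.3] yaw 92.41 open 34.1 F [-0.1 -0.2 -0.2]
 twist [0.01 0.01 0.06]  lin cur-axes mm [0.1 3.3 0.3]  lin after-turn axes [0.1 3.3 0.3] dist 3.3
```

View pics/w19.png

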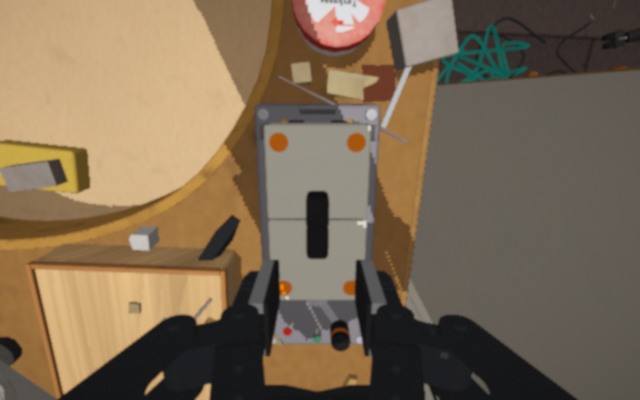

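Run:
```python
from h import *
plan((416,321.1,90),92.4,off=173)
```

```text
t 25.12 tip now [464.8 347.3 145.3] yaw 92.41 open 34.1 F [-0.1 -0.2 -0.2]
 twist [0.01 0.01 0.06]  lin cur-axes mm [-24.   55.2  49.8]  lin after-turn axes [-24.   55.3  49.8] dist 78.2
```

drive_tool(gripper=[0,0,0,0,0,0,0,0,0], linear=[[-0.006,0,0.012],[-0.006,0,0.012],[-0.006,0,0.013],[-0.006,0,0.013],[0,0.014,0],[0,0.014,0],[0,0.014,0],[0,0.006,0],[0,0,0]], twist=[[0,0,0],[0,0,0],[0,0,0],[0,0,0],[0,0,0],[0,0,0],[0,0,0],[0,0,0],[0,0,0]], force=60)

```text
time_s: 25.87
eef_pos: [410.8, 318.5, 262.8]
tcp_rot: [-1.185, -1.234, 1.245]
wrist_force: [-0.2, 0.0, 0.5]
opening: -0.1
```

Run:
```python
from h import *
img,d,p=look('wrist','w20')
plan((416,321.1,75),92.4,off=173)
```

```text
t 25.92 tip now [409.7 318.2  90.2] yaw 92.4 open 0.1 F [-0.7  0.6  0.2]
 twist [-0.39  0.   -0.1 ]  lin cur-axes mm [ 2.4 15.2 -5.4]  lin after-turn axes [ 2.4 15.2 -5.3] dist 16.3
```

View pics/w20.png

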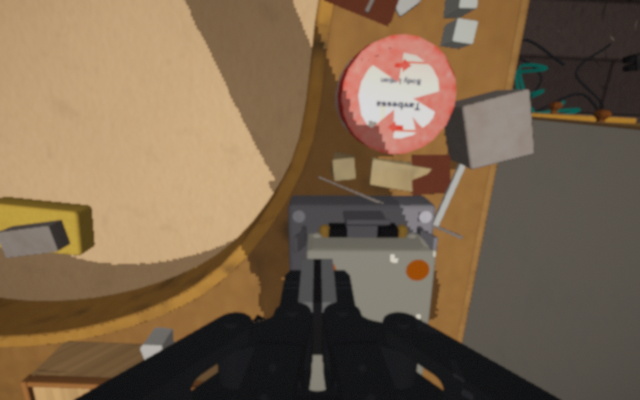

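drive_tool(gripper=[0,0,0,0,0], linear=[[0.0025,0.002,-0.0055],[0,0.004,0],[0,0.004,0],[0,0.004,0],[0,0,0]], twist=[[-0.4,0,-0.1],[0,0,0],[0,0,0],[0,0,0],[0,0,0]])

```text
time_s: 26.33
eef_pos: [418.1, 322.1, 250.1]
tcp_rot: [-1.191, -1.244, 1.236]
wrist_force: [-0.6, -0.1, 0.2]
opening: -0.5
```

Run:
```python
from h import *
plan((416,321.1,70),92.4,off=173)
```

```text
t 26.33 tip now [418.9 322.5  77.1] yaw 92.4 open -0.5 F [-0.6 -0.1  0.2]
 twist [0.27 0.   0.1 ]  lin cur-axes mm [-1.   7.   2.2]  lin after-turn axes [-1.   7.1  2.1] dist 7.4
```

drive_tool(gripper=[0,0,0,0,0], linear=[[-0.001,0.002,0.002],[0,0.002,0.0002],[0,0.002,0.0002],[0,0.001,0],[0,0,0]], twist=[[0.2,0,0.1],[0,0,0],[0,0,0],[0,0,0],[0,0,0]])

```text
time_s: 26.75
eef_pos: [415.7, 321.0, 242.9]
tcp_rot: [-1.19, -1.242, 1.239]
wrist_force: [-0.7, -0.1, 1.4]
opening: 0.1
```

drive_tool(gripper=[0,0,0], linear=[[0,0.002,0],[0,0.002,0],[0,0.002,0]], twist=[[0,0,0],[0,0,0],[0,0,0]])

```text
time_s: 27.0
eef_pos: [417.1, 321.0, 239.3]
tcp_rot: [-1.193, -1.244, 1.24]
wrist_force: [-0.8, -3.3, 5.6]
opening: 0.4
```

drive_tool(gripper=[0,0,0], linear=[[0,0.002,0],[0,0.002,0],[0,0.002,0]], twist=[[0,0,0],[0,0,0],[0,0,0]])

```text
time_s: 27.25
eef_pos: [417.9, 321.2, 235.4]
tcp_rot: [-1.194, -1.244, 1.239]
wrist_force: [-9.4, -1.5, 22.6]
opening: -0.1
```

drive_tool(gripper=[0,0,0], linear=[[0,0.002,0],[0,0.002,0],[0,0,0]], twist=[[0,0,0],[0,0,0],[0,0,0]])

```text
time_s: 27.5
eef_pos: [418.2, 322.6, 236.0]
tcp_rot: [-1.19, -1.242, 1.241]
wrist_force: [-0.7, -0.8, 0.6]
opening: -0.1
```

Run:
```python
from h import *
plan((416,321.1,60),92.4,off=173)
```

```text
t 27.5 tip now [418.5 322.5  63. ] yaw 92.49 open -0.1 F [-0.7 -0.8  0.6]
 twist [ 0.09  0.09 -0.03]  lin cur-axes mm [-1.4  3.   2.3]  lin after-turn axes [-1.4  3.   2.3] dist 4.0
```

drive_tool(gripper=[0,0,0], linear=[[-0.001,0.001,0.002],[0,0.002,0],[0,0.0015,0]], twist=[[0,0,0],[0,0,0],[0,0,0]])

```text
time_s: 27.75
eef_pos: [417.8, 322.6, 235.3]
tcp_rot: [-1.191, -1.247, 1.236]
wrist_force: [-8.7, -2.5, 15.6]
opening: -0.3
```

Run:
```python
from h import *
plan((416,321.1,60),92.4,off=173)
spots('w21',box=(0,0,640,400))
img,d,p=look('scene','s21')
save('s21c',cv2.resize(img[160:290,220:350],None,fx=4.5,fy=4.5,interpolation=cv2.INTER_CUBIC))
```

```text
t 27.75 tip now [418.9 323.1  62.3] yaw 92.49 open -0.3 F [-8.7 -2.5 15.6]
 twist [0.38 0.09 0.14]  lin cur-axes mm [-1.4  2.3  1.8]  lin after-turn axes [-1.4  2.3  1.8] dist 3.3
54 [627. 111.] plane [340.9 434.5  69. ] cloud [ 346.4  900.9 -475.8]
26 [298. 267.] plane [411.1 313.7  69. ] cloud [415.4 313.5  61.2]
457 [413. 282.] plane [416.1 364.3  69. ] cloud [416.3 364.4  68.7]
```

View pics/w21.png

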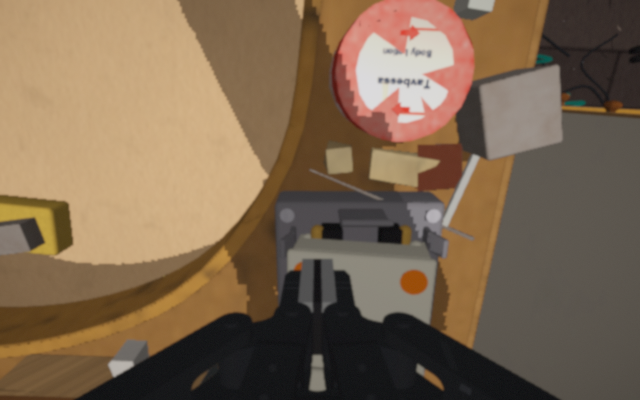

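View pics/s21c.png

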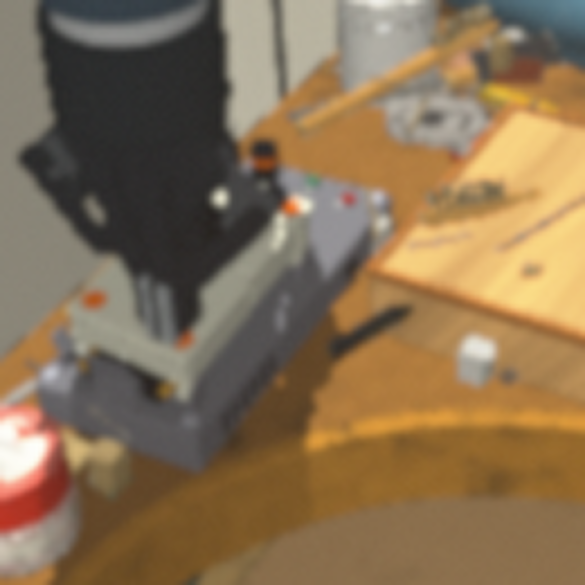

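drive_tool(gripper=[0,0,0,0,0,0], linear=[[0,-0.01,0],[0,-0.012,0],[0.014,0,0],[0.014,0,0],[0.014,0,0],[0,0,0]], twist=[[0,0,0],[0,0,0],[0,0,0],[0,0,0],[0,0,0],[0,0,0]])

```text
time_s: 28.35
eef_pos: [415.0, 367.4, 259.0]
tcp_rot: [-1.191, -1.248, 1.231]
wrist_force: [0.6, 0.4, 0.7]
opening: 0.1
```

Run:
```python
from h import *
plan((415,367,74),92.4,off=173)
spots('w22',box=(0,0,640,400))
```

```text
t 28.35 tip now [416.4 368.5  86. ] yaw 92.33 open 0.1 F [0.6 0.4 0.7]
 twist [ 0.46 -0.07  0.32]  lin cur-axes mm [-0.5 12.   0.1]  lin after-turn axes [-0.4 12.   0. ] dist 12.0
31 [633. 102.] plane [335.1 502.3  69. ] cloud [ 331.6  815.6 -290.9]
72 [583. 107.] plane [338.3 481.   69. ] cloud [ 346.2  850.6 -440.7]
16 [626. 111.] plane [339.2 500.4  69. ] cloud [ 345.1  814.2 -295.9]
16 [603. 110.] plane [339.3 490.5  69. ] cloud [ 347.2  924.5 -475.8]
284 [216. 252.] plane [414.5 317.3  69. ] cloud [417.8 315.3  62.2]
163 [304. 256.] plane [414.8 361.4  69. ] cloud [413.8 361.2  70.4]
```

View pics/w22.png

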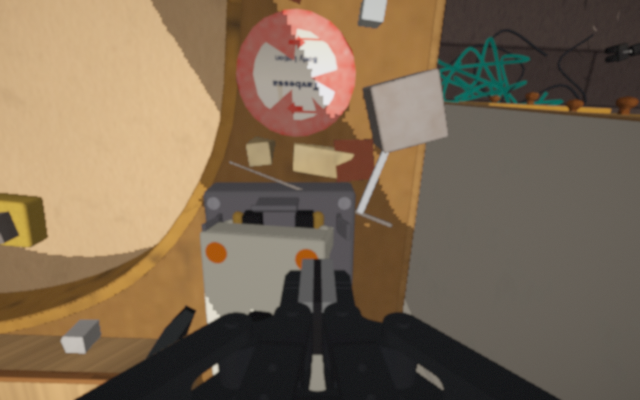

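drive_tool(gripper=[0,0,0,0,0], linear=[[-0.003,0.004,0],[0,0.004,0],[0,0.004,0],[0,0,0],[0,0.002,0]], twist=[[0.4,0,0.3],[0,0,0],[0,0,0],[0,0,0],[0,0,0]])

```text
time_s: 28.82
eef_pos: [414.8, 362.6, 242.7]
tcp_rot: [-1.19, -1.237, 1.24]
wrist_force: [-1.6, 2.2, 7.5]
opening: -0.2
```

drive_tool(gripper=[0,0,0], linear=[[0,0.002,0],[0,0.002,0],[0,0.002,0]], twist=[[0,0,0],[0,0,0],[0,0,0]])

```text
time_s: 29.07
eef_pos: [415.7, 363.5, 238.8]
tcp_rot: [-1.188, -1.24, 1.233]
wrist_force: [0.8, 0.8, 1.0]
opening: 0.3
```

drive_tool(gripper=[0,0,0], linear=[[0,0.002,0],[0,0.002,0],[0,0.002,0]], twist=[[0,0,0],[0,0,0],[0,0,0]])

```text
time_s: 29.32
eef_pos: [416.2, 363.4, 233.5]
tcp_rot: [-1.189, -1.239, 1.233]
wrist_force: [-9.7, -2.8, 25.4]
opening: -0.1
```

Run:
```python
from h import *
plan((415.5,365,60),92.4,off=173)
```

```text
t 29.32 tip now [416.3 364.1  60.5] yaw 92.13 open -0.1 F [-9.7 -2.8 25.4]
 twist [ 0.05 -0.27  0.23]  lin cur-axes mm [1.7 0.5 0.6]  lin after-turn axes [1.7 0.5 0.6] dist 1.9
```

drive_tool(gripper=[0,0,0,0,0,0,0,0,0,0], linear=[[0,-0.012,0],[0,-0.014,0],[0,-0.014,0],[0.001,0,-0.015],[0.001,0,-0.018],[0.001,0,-0.018],[0.001,0,-0.018],[0.001,0,-0.018],[0,0,-0.012],[0,0,0]], twist=[[0,-0.3,0.2],[0,0,0],[0,0,0],[0,0,0],[0,0,0],[0,0,0],[0,0,0],[0,0,0],[0,0,0],[0,0,0]])

```text
time_s: 30.15
eef_pos: [517.4, 370.4, 269.5]
tcp_rot: [-1.189, -1.233, 1.248]
wrist_force: [-1.5, 0.3, 1.0]
opening: -0.3
```

Run:
```python
from h import *
plan((516,373,80),92.4,off=173)
spots('w23',z=65,box=(200,0,440,400))
```

```text
t 30.15 tip now [516.4 369.3  96.5] yaw 92.46 open -0.3 F [-1.5  0.3  1. ]
 twist [-0.33  0.05 -0.36]  lin cur-axes mm [ 2.8 16.4  1.2]  lin after-turn axes [ 2.7 16.5  1.3] dist 16.7
454 [224.  43.] plane [417.4 321.7  65. ] cloud [416.9 320.8  61.5]
419 [327.  45.] plane [416.  368.5  65. ] cloud [415.6 368.5  61.5]
291 [230. 251.] plane [520.3 321.   65. ] cloud [518.5 322.   68.7]
232 [320. 252.] plane [518.8 369.8  65. ] cloud [516.  369.5  71.5]
```

View pics/w23.png

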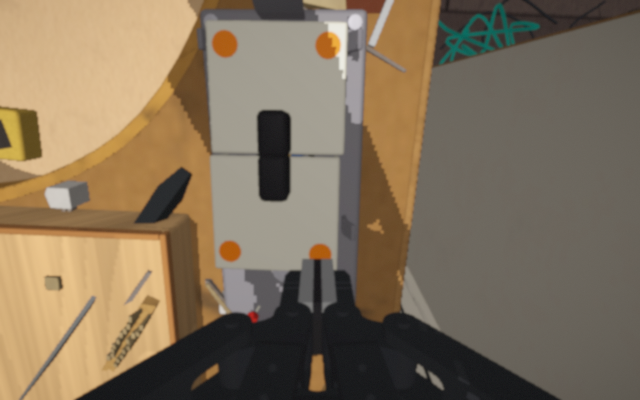

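drive_tool(gripper=[0,0,0,0,0,0], linear=[[0.001,0.005,0.001],[0,0.006,0],[0,0.006,0],[0,0.003,0],[0,0,0],[0,0.002,0]], twist=[[-0.3,0,-0.3],[0,0,0],[0,0,0],[0,0,0],[0,0,0],[0,0,0]])

```text
time_s: 30.7
eef_pos: [511.3, 371.3, 243.1]
tcp_rot: [-1.185, -1.237, 1.246]
wrist_force: [-0.2, 1.1, 8.0]
opening: 0.4
```

drive_tool(gripper=[0,0,0], linear=[[0,0.002,0],[0,0.002,0],[0,0.002,0]], twist=[[0,0,0],[0,0,0],[0,0,0]])

```text
time_s: 30.95
eef_pos: [511.4, 373.0, 241.5]
tcp_rot: [-1.183, -1.24, 1.244]
wrist_force: [-4.6, -0.3, 8.2]
opening: -0.2
```

Run:
```python
from h import *
plan((516.5,371,60),92.4,off=173)
```

```text
t 30.95 tip now [510.6 373.1  68.5] yaw 92.6 open -0.2 F [-4.6 -0.3  8.2]
 twist [-0.25  0.2   0.06]  lin cur-axes mm [-2.2  8.5 -5. ]  lin after-turn axes [-2.2  8.5 -5. ] dist 10.1
```

drive_tool(gripper=[0,0,0,0,0,0], linear=[[0,-0.006,0],[-0.002,0,-0.006],[0,0.003,0],[0,0.003,0],[0,0.002,0],[0,0.002,0]], twist=[[0,0.2,0],[0,0,0],[0,0,0],[0,0,0],[0,0,0],[0,0,0]])

```text
time_s: 31.45
eef_pos: [518.8, 372.6, 241.3]
tcp_rot: [-1.185, -1.242, 1.236]
wrist_force: [-5.9, 0.2, 13.3]
opening: 0.0
```

drive_tool(gripper=[0,0,0], linear=[[0,0.002,0],[0,0.002,0],[0,0.002,0]], twist=[[0,0,0],[0,0,0],[0,0,0]])

```text
time_s: 31.7
eef_pos: [518.9, 374.3, 239.3]
tcp_rot: [-1.181, -1.241, 1.235]
wrist_force: [-4.6, 1.1, 11.0]
opening: 0.5
```

drive_tool(gripper=[0,0,0], linear=[[0,0.002,0],[0,0.002,0],[0,0.001,0]], twist=[[0,0,0],[0,0,0],[0,0,0]])

```text
time_s: 31.95
eef_pos: [518.8, 375.9, 237.5]
tcp_rot: [-1.178, -1.241, 1.234]
wrist_force: [-3.8, 0.4, 6.0]
opening: 0.2
```

Run:
```python
from h import *
plan((516.5,371,60),92.4,off=173)
```

```text
t 31.95 tip now [517.9 377.8  64.5] yaw 92.37 open 0.2 F [-3.8  0.4  6. ]
 twist [-0.26 -0.03  0.64]  lin cur-axes mm [-4.9  4.4  2.5]  lin after-turn axes [-4.8  4.5  2.5] dist 7.0
```

drive_tool(gripper=[0,0,0,0,0,0,0], linear=[[0,-0.006,0],[-0.006,0,0.002],[0,0.004,0],[0,0.003,0],[-0.0005,0.003,0],[-0.0005,0.003,0],[-0.0005,0.003,0]], twist=[[-0.2,0,0.6],[0,0,0],[0,0,0],[0,0,0],[0,0,0],[0,0,0],[0,0,0]])

```text
time_s: 32.53
eef_pos: [518.0, 369.5, 236.9]
tcp_rot: [-1.185, -1.237, 1.239]
wrist_force: [-10.5, -3.6, 22.3]
opening: -0.3
```

Run:
```python
from h import *
plan((516.5,371,60),92.4,off=173)
```

```text
t 32.53 tip now [517.2 369.9  63.9] yaw 92.32 open -0.3 F [-10.5  -3.6  22.3]
 twist [-0.24 -0.08  0.15]  lin cur-axes mm [1.6 3.9 1.4]  lin after-turn axes [1.6 3.9 1.4] dist 4.4
```

drive_tool(gripper=[0,0,0], linear=[[0,0.002,0],[0,0.002,0],[0,0.002,0]], twist=[[0,0,0],[0,0,0],[0,0,0]])

```text
time_s: 32.78
eef_pos: [518.3, 369.8, 237.1]
tcp_rot: [-1.184, -1.234, 1.242]
wrist_force: [-5.9, -2.1, 15.7]
opening: 0.0
```

Run:
```python
from h import *
plan((516.5,371,60),92.4,off=173)
spots('w24',z=60,box=(200,0,440,400))
```

```text
t 32.78 tip now [517.1 370.   64.1] yaw 92.33 open 0.0 F [-5.9 -2.1 15.7]
 twist [-0.41 -0.07  0.08]  lin cur-axes mm [1.3 4.1 1.8]  lin after-turn axes [1.3 4.1 1.8] dist 4.7
691 [327.  28.] plane [414.1 368.7  60. ] cloud [414.4 368.6  61.4]
132 [342. 267.] plane [514.2 380.7  60. ] cloud [513.  380.2  61.8]
459 [232. 281.] plane [523.7 329.4  60. ] cloud [517.6 332.1  70.7]
```

View pics/w24.png

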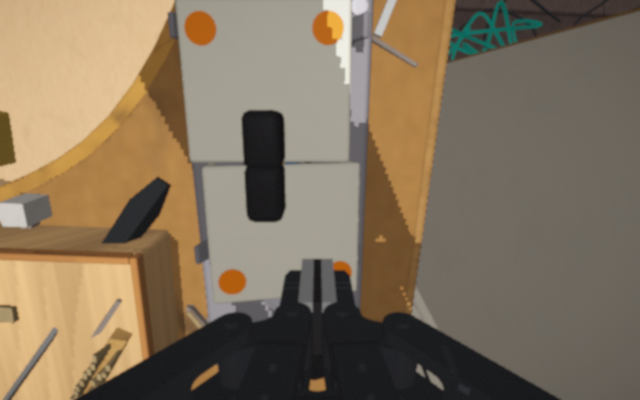

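drive_tool(gripper=[0,0,0,0,0,0,0], linear=[[0,-0.01,0],[0,-0.012,0],[-0.013,0,0],[-0.013,0,0],[-0.012,0,0],[0,0,0],[0,0,0]], twist=[[-0.4,0,0],[0,0,0],[0,0,0],[0,0,0],[0,0,0],[0,0,0],[0,0,0]])

```text
time_s: 33.42
eef_pos: [519.7, 325.8, 258.4]
tcp_rot: [-1.189, -1.236, 1.239]
wrist_force: [0.0, 0.3, -0.3]
opening: 0.1
```

Run:
```python
from h import *
plan((517.5,331,78),92.4,off=173)
spots('w25',z=60,box=(200,0,500,400))
```

```text
t 33.42 tip now [519.3 325.7  85.4] yaw 92.22 open 0.1 F [ 0.   0.3 -0.3]
 twist [-0.12 -0.18 -0.02]  lin cur-axes mm [5.3 7.4 2. ]  lin after-turn axes [5.3 7.4 2. ] dist 9.3
514 [429.  34.] plane [413.8 369.3  60. ] cloud [414.1 368.9  61.5]
539 [317.  35.] plane [416.  320.9  60. ] cloud [416.2 321.   61.4]
287 [422. 252.] plane [516.9 379.9  60. ] cloud [516.  379.1  62.3]
220 [334. 257.] plane [521.5 334.   60. ] cloud [515.9 333.6  70.9]
```

View pics/w25.png

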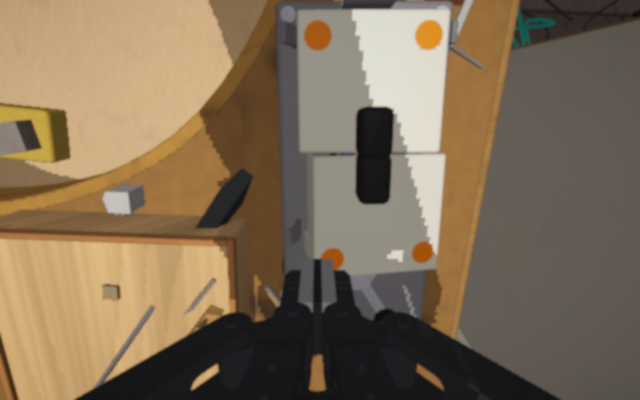

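drive_tool(gripper=[0,0,0,0,0,0,0], linear=[[0.0045,0.003,0.002],[0,0.004,0],[0,0.003,0],[0,0.003,0],[0,0.003,0],[0,0.002,0],[0,0.002,0]], twist=[[0,0,0],[0,0,0],[0,0,0],[0,0,0],[0,0,0],[0,0,0],[0,0,0]])

```text
time_s: 34.05
eef_pos: [518.5, 331.2, 242.3]
tcp_rot: [-1.191, -1.232, 1.25]
wrist_force: [-7.6, -4.3, 14.9]
opening: 0.2
```

drive_tool(gripper=[0,0,0], linear=[[0,0.002,0],[0,0.002,0],[0,0.002,0]], twist=[[0,0,0],[0,0,0],[0,0,0]])

```text
time_s: 34.3
eef_pos: [519.0, 332.0, 242.3]
tcp_rot: [-1.191, -1.229, 1.257]
wrist_force: [-7.1, -4.7, 15.2]
opening: 0.0
```

Run:
```python
from h import *
plan((517.5,328,60),92.4,off=173)
```

```text
t 34.3 tip now [517.5 329.6  69.4] yaw 92.6 open 0.0 F [-7.1 -4.7 15.2]
 twist [-0.54  0.2  -0.76]  lin cur-axes mm [-3.8  9.4  1.6]  lin after-turn axes [-3.9  9.3  1.7] dist 10.3
```

drive_tool(gripper=[0,0,0], linear=[[0,0.003,0],[0,0.003,0],[0,0.003,0]], twist=[[0,0,-0.5],[0,0,0],[0,0,0]])

```text
time_s: 34.55
eef_pos: [520.4, 332.3, 239.4]
tcp_rot: [-1.187, -1.235, 1.255]
wrist_force: [-1.2, -2.5, 4.8]
opening: 0.3
```

Run:
```python
from h import *
plan((517.5,328,60),92.4,off=173)
img=spots('w26',z=60,box=(200,0,500,400))
img,d,p=look('scene','s26')
save('s26c',cv2.resize(img[160:290,220:350],None,fx=4.5,fy=4.5,interpolation=cv2.INTER_CUBIC))
```

```text
t 34.55 tip now [519.1 330.7  66.4] yaw 92.77 open 0.3 F [-1.2 -2.5  4.8]
 twist [-0.45  0.37 -0.52]  lin cur-axes mm [-4.1  6.4  3.1]  lin after-turn axes [-4.2  6.4  3.1] dist 8.2
714 [307.  25.] plane [415.4 320.7  60. ] cloud [415.6 320.8  61.4]
691 [433.  27.] plane [413.6 369.1  60. ] cloud [413.9 368.7  61.4]
369 [416. 269.] plane [516.5 376.2  60. ] cloud [515.6 375.6  61.8]
```

View pics/s26c.png

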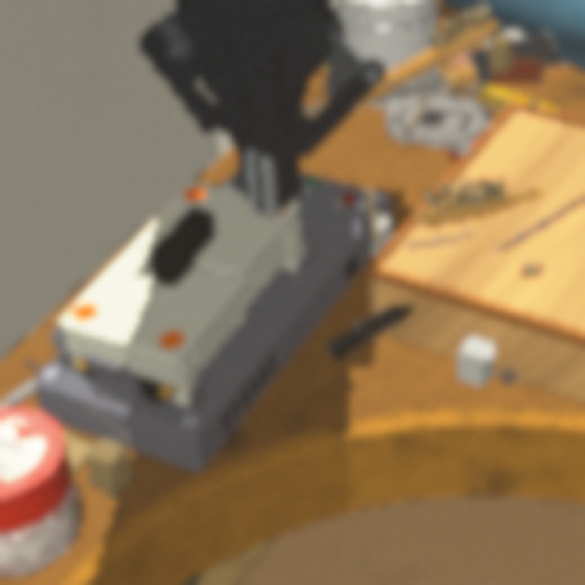

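View pics/w26.png

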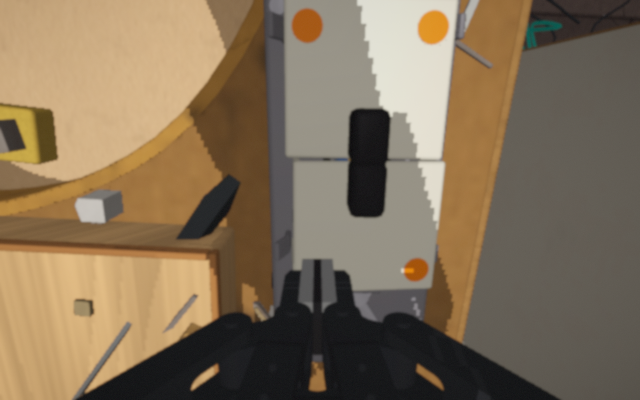

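Moving down (66 mm); continue.

drive_tool(gripper=[0,0,0], linear=[[-0.001,0.003,0.001],[-0.001,0.003,0],[0,0.003,0]], twist=[[0,0.3,-0.5],[0,0,0],[0,0,0]])

```text
time_s: 34.9
eef_pos: [520.3, 331.0, 233.0]
tcp_rot: [-1.182, -1.235, 1.244]
wrist_force: [-15.7, -10.2, 41.6]
opening: -0.1
```

Run:
```python
from h import *
plan((517.5,326,60),92.4,off=173)
```

```text
t 34.9 tip now [519.  331.1  60. ] yaw 92.48 open -0.1 F [-15.7 -10.2  41.6]
 twist [-0.45  0.08  0.05]  lin cur-axes mm [-4.9 -0.   3. ]  lin after-turn axes [-4.9 -0.   3. ] dist 5.7
```

Bottomed at 60. Lift away and check all four.

drive_tool(gripper=[0,0,0,0,0,0,0], linear=[[0,-0.012,0],[0,-0.018,0],[0,-0.02,0.01],[0.003,-0.02,0.015],[0.003,-0.02,0.015],[0.003,-0.01,0.015],[0,0,0]], twist=[[0,0,0],[0,0,0],[0,0,0],[0,0,0],[0,0,0],[0,0,0],[0,0,0]])

```text
time_s: 35.48
eef_pos: [462.4, 337.6, 330.9]
tcp_rot: [-1.173, -1.226, 1.247]
wrist_force: [-0.1, -0.2, 0.2]
opening: 0.4
```

Run:
```python
from h import *
img=spots('w27',z=60,box=(200,0,500,400))
plan((517.5,328,60),92.4,off=173)
img,d,p=look('scene','s27')
save('s27c',cv2.resize(img[160:290,220:350],None,fx=4.5,fy=4.5,interpolation=cv2.INTER_CUBIC))
```

```text
174 [296. 151.] plane [416.  320.9  60. ] cloud [415.9 321.1  61.4]
169 [366. 152.] plane [414.2 369.   60. ] cloud [414.2 368.8  61.2]
116 [360. 285.] plane [516.4 373.1  60. ] cloud [515.7 372.8  61.3]
t 35.53 tip now [459.8 337.5 157.1] yaw 92.35 open -0.1 F [-0.4  0.7  0. ]
 twist [-1.14 -0.05  0.1 ]  lin cur-axes mm [-11.7  96.  -55.8]  lin after-turn axes [-11.6  97.1 -53.9] dist 111.6
```

View pics/w27.png

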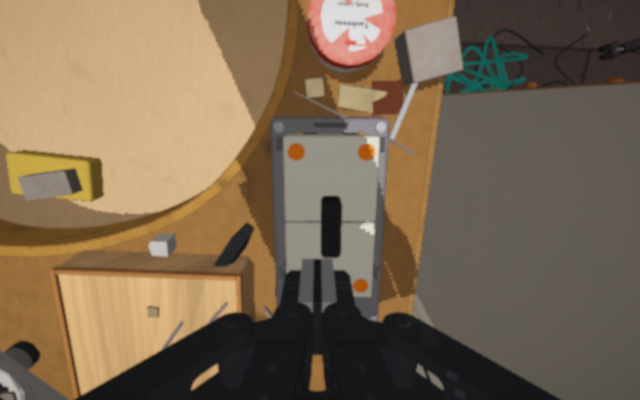

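View pics/s27c.png

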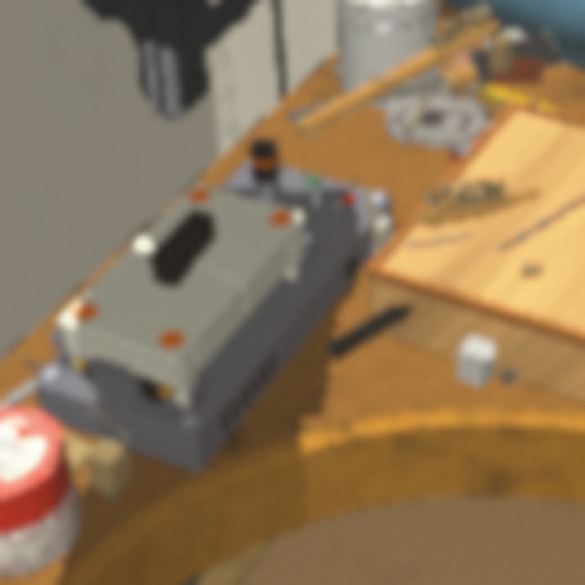

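Run:
```python
from h import *
plan((573.2,370.5,105),92.4,off=173)
```

```text
t 35.58 tip now [460.1 337.  156.2] yaw 92.31 open -0.1 F [ 0.3 -0.5  0.1]
 twist [-1.2  -0.08  0.05]  lin cur-axes mm [  29.    48.9 -111.8]  lin after-turn axes [  28.9   51.2 -110.8] dist 125.4
```

drive_tool(gripper=[0.034,0.034,0.034,0.034,0.034,0.034,0.034,0.034,0.034,0.034], linear=[[0.004,0,-0.016],[0.004,0,-0.016],[0.004,0,-0.016],[0.004,0,-0.016],[0.004,0,-0.016],[0.004,0,-0.016],[0.004,0,-0.014],[0,0.015,0],[0,0.015,0],[0,0,0]], twist=[[-1.2,-0.1,0],[0,0,0],[0,0,0],[0,0,0],[0,0,0],[0,0,0],[0,0,0],[0,0,0],[0,0,0],[0,0,0]])

```text
time_s: 36.42
eef_pos: [579.8, 366.3, 274.6]
tcp_rot: [-1.181, -1.218, 1.251]
wrist_force: [0.0, -0.2, -0.2]
opening: 33.6
```

Run:
```python
from h import *
img=spots('w28',z=60,box=(150,0,500,400))
plan((573.2,370.5,75),92.4,off=173)
```

```text
326 [246. 135.] plane [518.  324.6  60. ] cloud [517.9 325.   61.3]
331 [338. 135.] plane [516.1 372.9  60. ] cloud [516.  372.8  61.3]
t 36.47 tip now [576.2 365.1 102.4] yaw 92.12 open 34.2 F [-0.1 -0.3  0.2]
 twist [-1.18 -0.28 -0.35]  lin cur-axes mm [ 4.6 27.5  5.8]  lin after-turn axes [ 4.4 27.4  6.3] dist 28.5
```

View pics/w28.png

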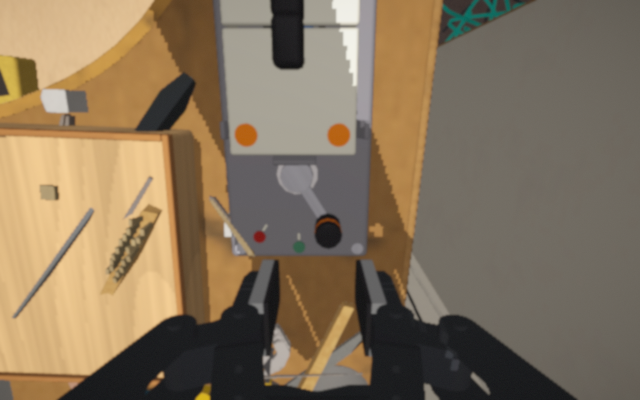

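```bash
cat >> h.py <<'E'
def knob(n,box=(270,190,380,262)):
    img,d,p=load(n);C=cloud(d,p)
    m=(abs(C[...,2]-59)<2.5)&(img.max(-1)<80); b=np.zeros_like(m); b[box[1]:box[3],box[0]:box[2]]=1; m&=b
    v,u=np.nonzero(m); print('knob top px',len(u),u.mean().round(1),v.mean().round(1),'plane58',onplane(p,u.mean(),v.mean(),58).round(1),'cloud',C[m].mean(0).round(1))
E
python3 - <<'E'
from h import *
knob('w28')
E
```

```text
knob top px 543 327.5 235.7 plane58 [573.2 370.   58. ] cloud [572.9 369.9  58.8]
```

drive_tool(gripper=[0.034,0.034,0.034,0.034,0.034], linear=[[0.0045,0,0.006],[0,0.01,0],[0,0.01,0],[0,0.007,0],[0,0,0]], twist=[[-1.2,-0.3,-0.3],[0,0,0],[0,0,0],[0,0,0],[0,0,0]])

```text
time_s: 36.88
eef_pos: [572.0, 369.3, 242.9]
tcp_rot: [-1.188, -1.235, 1.244]
wrist_force: [0.0, 0.1, -0.2]
opening: 34.1
```

Run:
```python
from h import *
plan((573.2,370.5,41),92.4,off=173)
img,d,p=look('wrist','w29')
knob('w29',(250,180,400,360))
```

```text
t 36.88 tip now [571.3 368.8  69.9] yaw 92.4 open 34.1 F [ 0.   0.1 -0.2]
 twist [-0.25 -0.   -0.16]  lin cur-axes mm [ 1.2 28.9 -1.3]  lin after-turn axes [ 1.2 28.9 -1.2] dist 28.9
knob top px 730 320.9 267.6 plane58 [573. 370.  58.] cloud [572.7 370.   58.7]
```

View pics/w29.png

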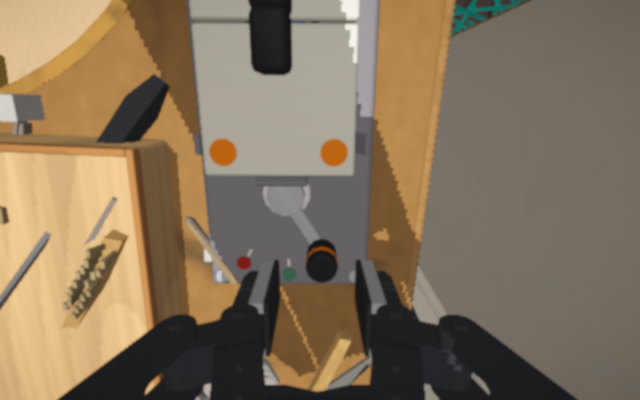

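drive_tool(gripper=[0.034,0.034,0.034,0.034,0.034], linear=[[0.001,0.006,-0.001],[0,0.008,0],[0,0.008,0],[0,0.005,0],[0,0,0]], twist=[[-0.2,0,-0.2],[0,0,0],[0,0,0],[0,0,0],[0,0,0]])

```text
time_s: 37.35
eef_pos: [574.1, 370.5, 214.8]
tcp_rot: [-1.189, -1.242, 1.237]
wrist_force: [1.2, -0.6, -0.7]
opening: 34.2
```

Run:
```python
from h import *
plan((573.2,370.3,43),92.4,off=173)
```

```text
t 37.35 tip now [574.4 370.8  41.8] yaw 92.37 open 34.2 F [ 1.2 -0.6 -0.7]
 twist [ 0.12 -0.03  0.12]  lin cur-axes mm [-0.1 -1.2  0.9]  lin after-turn axes [-0.1 -1.2  0.9] dist 1.5
```

drive_tool(gripper=[0.018,0.018,0.018,0.018,0.018,0.018], linear=[[0,-0.0015,0.001],[0,0,0],[0,0,0],[0,0,0],[0,0,0],[0,0,0]], twist=[[0,0,0],[0,0,0],[0,0,0],[0,0,0],[0,0,0],[0,0,0]])

```text
time_s: 37.85
eef_pos: [573.3, 370.6, 217.2]
tcp_rot: [-1.19, -1.243, 1.236]
wrist_force: [0.4, 0.8, 0.9]
opening: 18.1
```

drive_tool(gripper=[0.018,0.018,0.018,0.018,0.018,0.018,0.018,0.018,0.018], linear=[[-0.002,0,-0.001],[-0.003,0,-0.001],[-0.003,0,-0.001],[-0.003,0,-0.001],[-0.003,0,-0.001],[-0.002,0,0],[-0.002,0,0],[0,0,0],[0,0,0]], twist=[[0,0,0],[0,0,0],[0,0,0],[0,0,0],[0,0,0],[0,0,0],[0,0,0],[0,0,0],[0,0,0]])

```text
time_s: 38.6
eef_pos: [580.0, 351.2, 217.8]
tcp_rot: [-1.19, -1.246, 1.233]
wrist_force: [0.3, -0.4, 0.1]
opening: 18.1
```

Run:
```python
from h import *
plan((579.3,351.9,43),92.4,off=173)
img,d,p=look('wrist','w30')
knob('w30',(250,180,400,360))
```

```text
t 38.6 tip now [581.  352.   44.8] yaw 92.33 open 18.1 F [ 0.3 -0.4  0.1]
 twist [ 0.32 -0.07  0.27]  lin cur-axes mm [0.8 1.8 0.7]  lin after-turn axes [0.8 1.8 0.7] dist 2.1
knob top px 1266 317.2 285.9 plane58 [578.3 351.1  58. ] cloud [577.8 351.1  58.8]
```

View pics/w30.png

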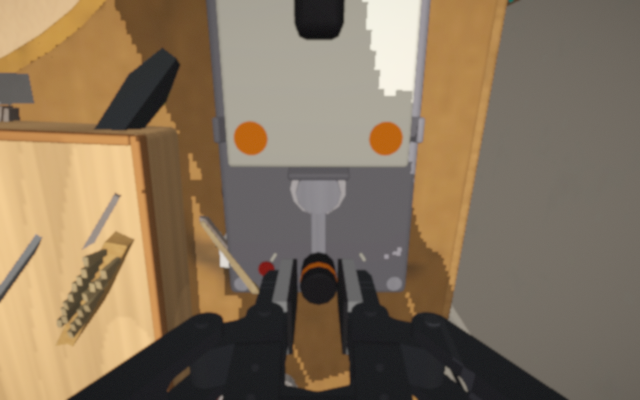

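Lever points straight along the pack. Open, lift clear, and check.

drive_tool(gripper=[0.034,0.034,0.034,0.034,0.034,0.034,0.034,0.034,0.034,0.034], linear=[[0,0,0],[0,0,0],[0,0,0],[0,-0.01,0],[0,-0.015,0],[0,-0.02,0],[0,-0.02,0],[0,-0.02,0],[0,-0.02,0.02],[0,-0.01,0.01]], twist=[[0,0,0],[0,0,0],[0,0,0],[0,0,0],[0,0,0],[0,0,0],[0,0,0],[0,0,0],[0,0,0],[0,0,0]])

```text
time_s: 39.48
eef_pos: [549.3, 349.5, 342.0]
tcp_rot: [-1.19, -1.245, 1.233]
wrist_force: [0.5, 0.1, 0.5]
opening: 34.2
```

Run:
```python
from h import *
img=spots('w31',z=60,box=(150,0,500,400))
knob('w31',(250,180,400,330))
h=cv2.cvtColor(img,cv2.COLOR_RGB2HSV);H,S=h[...,0].astype(int),h[...,1]
p=load('w31')[2]
m=(H>45)&(H<90)&(S>70); m[:150]=0; m[300:]=0; m[:,:200]=0; m[:,420:]=0
v,u=np.nonzero(m); print('green',len(u),onplane(p,u.mean(),v.mean(),27).round(1))
K=np.array([543.3,350.4])
```

```text
112 [280.   3.] plane [418.1 320.9  60. ] cloud [418.2 321.2  61.3]
94 [356.   3.] plane [415.9 369.1  60. ] cloud [416.2 369.   61.3]
154 [284. 161.] plane [518.1 324.8  60. ] cloud [517.9 325.   61.3]
153 [351. 161.] plane [516.1 373.   60. ] cloud [515.9 372.8  61.4]
knob top px 293 317.2 239.1 plane58 [579.2 351.4  58. ] cloud [578.8 351.4  58.8]
green 0 [nan nan nan]<stdin>:7: RuntimeWarning: Mean of empty slice.
  ret = ret.dtype.type(ret / rcount)
```

View pics/w31.png

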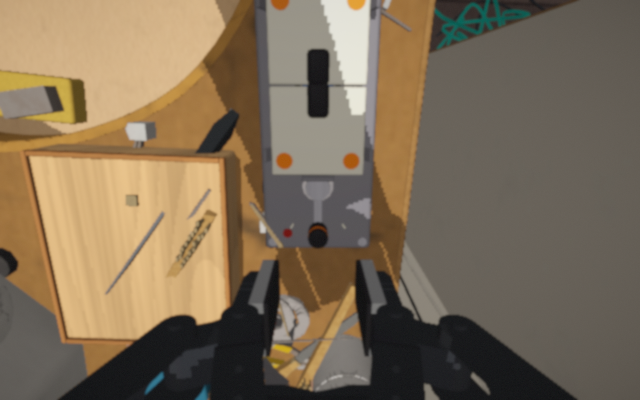

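Run:
```python
from h import *
print(read_state()['wrist_force'],read_state()['time_s'])
print(env.job_done())
```

```text
[0.93220989 1.31388053 2.41856864] 39.5333
the job is handed in; nothing more can be done
None
```

The power pack is ready and the job was handed in at about 39.5 s of the 210 s allowed; no verdict was returned.

- **Cells:** Two cells were on the board. There was no third, and the board was empty after I lifted the cover. I set them in pockets 2 and 3. After each was placed, the wrist camera's depth reading put the tops at about 49 mm. With that camera reading about 1 mm high, this matches the expected 48 mm.
- **Cover:** I set it on and pressed the corners in turn round it. Corners 3 and 4 tilted the cover sideways and did not go down at the first press. I re-placed the finger on corner 3 and pressed on with corner 4. The highest force seen was about 42 N, pressing corner 4 against its stop. In the last picture all four orange spots read 61.3 to 61.4 mm, equal within 0.1 mm. The expected 60 mm would read about 61, so all four are home.
- **Lever:** The green dot marked the 0 rad notch. After the cover was on, I pushed the knob there and let go. It stands at (579.2, 351.4), against a predicted (579.3, 351.9), an error of about 0.01 rad.

My last attempt to see the green dot found nothing because the knob hides it from that view. The red dot is visible off to the side. The gripper was well clear of the pack when I handed in.

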